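Fit the moisture trap to the bench air coupler

ROBOT

A 6-joint arm with a two-finger parallel gripper is mounted at the origin on the work surface. World frame = base frame: x ahead of the robot, y to its left, z up, the work surface at z = 0. Lengths are in m, angles in degrees, forces in N, time in s.
With the tool pointing down it reaches from about 0.35 to 0.775 m from the base axis. Payload 5.5 kg.
Tool frame: the origin (TCP) lies midway between the tips of the shut fingers; the grasp point (between the pads) lies 19 mm behind it; z points along the fingers, y is the line along which they close (so a half turn about z gives the same grasp; the last joint's range is limited). The gripper opens to 85 mm and grips with 20 to 120 N. Pads are 22 mm wide; open, the fingers measure 114 mm over their backs; the gripper's body (76 mm by 85 mm) begins 54 mm behind the grasp point. The pads swing forward as they close: fully open they stand 13 mm farther back than shut.
Start: joints at [-77.269, 17.945, 2.641, 74.691, 0, 82.002], TCP at [0.204, -0.538, 0.207] pointing down, gripper open.
Joint ranges: [-158.12, 158.12], [-49.38, 96.58], [-58.88, 72.47], [-126.05, 133.96], [-84.25, 85.87], [-180, 180]. Speed limits (degrees/s): [147.25, 147.25, 180, 180, 180, 180].

INTERFACE

Orientations are given as [roll, pitch, yaw] about the fixed x, y, z axes, in that order (R = Rz(yaw) Ry(pitch) Rx(roll)).
In Python, from bench import robot gives the robot as it stands.
- The arm moves only by the shell command python3 -m handwheel 'ROWS' [FORCE]. ROWS is JSON, a list of rows, each an object of numbers: "dx", "dy", "dz": the shift along the tool's x, y, z as a fraction of full scale; "spin": the turn about the tool's z as a fraction of full scale; "gripper": the finger opening in mm, from 0 to 85.4. A call has 1 to 5 rows; each row shifts and turns the commanded pose from where the row before left it, along the tool's axes as they then stand; what a row does not reach is not made up. Full scale, the value 1, is 0.3 m for a shift and 45 degrees for a turn. A row lasts 1/10 s, in which the tool goes at most 50 mm and 8.59 degrees, less where a joint would pass 70% of its speed; a pose out of reach is approached as far as the arm can. A call with a number of a shift or a turn outside -1 to 1 is refused whole. A call with a gripper value outside its range is refused whole. The fingers move at their own pace and stop on an object; FORCE is the grip in N (left out, the last holds). Time passes only in rows, so rows that do not move let the fingers close. It gives the time, the measured TCP pose, the force, the opening and the grip force at its end, in the units of the state.
- robot.get_state(): the state, without advancing time (a new reading comes with each control period).
- robot.get_image(name): name is "scene" or "top" or "wrist"; returns a dict with "frame" (384x512x3 uint8, red, green, blue), "intrinsics" (3x3 intrinsics, pixels), "distortion" ([k1, k2, p1, p2, k3] as OpenCV has them; the pictures are not rectified), "R" (3x3) and "t" (3): a world point X has camera coordinates R X + t; the wrist camera has in their place "tool_from_camera" (4x4, takes a point from camera to tool coordinates, whose origin is the TCP and whose axes are the flange's). Camera axes: x right, y down, z forward; pixel columns grow to the right and rows downward; lengths in m; the calibration is good to about 2 mm. A picture is of the moment at which its call begins: read the wrist's pose just before it. There is no depth.
- robot.finish_job(): hands the job in; it is judged then, once.
The state is a dict: "clock": time; "joints": joint angles; "joint_velocities": joint speeds; "tau": joint torques, N m; "tool_pos": TCP position; "eef_rot": TCP orientation; "contact_force": force on the tool from outside, world axes, zero at the start; "ft_torque": the same for the moment, N m; "width": finger opening in m; "gripper_force": force on a finger pad.
Only numpy, scipy, OpenCV 4.12 (cv2) and the standard library are available. Lean on these libraries where they do the work, as an engineer would, in place of code of your own. Each camera call takes 0.05 s, during which the arm holds its last target. There are 200 camera calls.

TASK

Make the bench air unit ready for spraying. First pull back the spring sleeve of its quick coupler so that the steel blanking plug comes free, and lay that plug flat in the steel tray. Then take the moisture trap that stands on its foot, put it down on its side on the bench without letting it fall over, take a fresh hold of it from above and push its plug fully home in the coupler so that the sleeve snaps forward and locks it; leave the jar, the bottle and the spray can where they are.

Things in the scene. Friction and masses are not known exactly. Their poses are not given: they have to be found in the camera images.
- coupler_mouth (a point): Centre of the mouth of the fixed air unit's quick coupler, 140 mm above the bench. x points level into the coupler, z up. Bore 19.6 mm dia with a bevelled 26 mm mouth. Behind it along x: sleeve at 5 to 45 mm, brass hexagon and pipe to 115 mm, then the regulator (218 mm high) and an upright plate (110 mm wide, 258 mm high).
- sleeve (a joint): Travel (m) of the coupler's spring sleeve: 0 = forward, 0.012 = fully back, pulled along the mouth's +x. Spring about 5 N at 0, 10 N fully back. The blanking plug is freed when it is about 10 mm back and then slides out by itself. Let go after that, the sleeve stays 4 to 6 mm back until a plug is pushed home, when it snaps forward to 0.
- sleeve_grip (a point): Middle of the sleeve's knurled band on the coupler's axis, 28 mm behind the mouth when forward; it moves with the sleeve. The steel sleeve is 40 mm long, 34 mm dia, with a 38 mm rim 6 mm wide at its front end.
- blank: Steel blanking plug, 84 mm long, 80 g, locked in the coupler at first. Origin on its axis at the shoulder, at the mouth; x points along its plug. Plug 18 mm dia, x 0 to 36 mm; hexagon 26 mm over flats, -10 to 0; knurled grip 22 mm dia, -42 to -10; end disc 26 mm dia, -48 to -42. Freed, a spring slides it out 15 to 20 mm in 0.3 s and it hangs loose, tail sagging up to 0.35 rad.
- trap: Moisture trap, 136 mm long, 180 g, standing on its foot, plug up. Origin at the centre of the foot's underside; z runs along its axis to the plug. Aluminium hexagons 34 mm over flats at z 0 to 20 and 80 to 100 mm (x is square to a flat), clear tube 28 mm dia between, plug 18 mm dia at 100 to 136 mm. Lying on a flat its axis is 17 mm above the bench and it does not roll.
- trap_shoulder (a point): Point on the trap's axis 100 mm from the foot, where its plug meets the upper hexagon. The plug slides in freely until this point is 15 mm from the mouth, then against about 5 to 12 N; the sleeve snaps forward when it is about 1 mm off, and at 0 mm the hexagon stops on the mouth. Home, it rests 0 to 2 mm outside the mouth.
- tray: Open steel tray standing on the bench, 140 mm (x) by 190 mm (y), 25 mm high, walls and floor 3 mm thick. Origin at the centre of its underside.
- paint_jar: Bystander: glass paint jar, 56 mm dia, 65 mm high. Origin at the centre of its base.
- thinner: Bystander: small plastic bottle, 44 mm dia, 85 mm high. Origin at the centre of its base.
- spray_can: Bystander: spray can, 60 mm dia, 150 mm high. Origin at the centre of its base.
Things that resemble listed ones, but are neither listed nor needed, are in the scene too. Several things have the shape of the blank; the one meant has the colours described above. Leave any orange look-alike of the trap alone.

How it is judged (in metres and radians):
On the way, in this order (a step that is already met when the one before it is completed fails the run):
1. the sleeve has been pulled back and the blanking plug has come free of the coupler (its shoulder over 12 mm from the mouth) (value of joint sleeve above 0.004 m and distance between blank and coupler_mouth above 0.012 m), for 0.1 s.
2. the blanking plug lies flat in the tray, let go (x of blank in the frame of tray between -0.065 and 0.065 m and y of blank in the frame of tray between -0.09 and 0.09 m and z of blank in the frame of tray below 0.03 m and angle between blank's own x axis and vertical between 1.37 and 1.77 rad and contact force between the fingers and blank below 0.1 N and linear speed of blank below 0.02 m/s), for 0.2 s.
3. the trap lies on its side on the bench, let go and at rest (height (world z) of each of trap, trap_shoulder below 0.03 m and contact force between the fingers and trap below 0.1 N and linear speed of trap below 0.03 m/s), for 0.2 s.
At the end, for the whole second after the job is handed in: The trap is home in the coupler (shoulder within 5 mm of the mouth, axis within 0.14 rad of the coupler's) and at rest, the sleeve is forward (under 2 mm), and the blanking plug lies flat (within 0.2 rad) inside the tray at rest (value of joint sleeve below 0.002 m and distance between trap_shoulder and coupler_mouth below 0.005 m and angle between the z axis of trap and the x axis of coupler_mouth, either way round below 0.14 rad and linear speed of each of trap, blank below 0.02 m/s and x of blank in the frame of tray between -0.065 and 0.065 m and y of blank in the frame of tray between -0.09 and 0.09 m and z of blank in the frame of tray below 0.03 m and angle between blank's own x axis and vertical between 1.37 and 1.77 rad); the robot touches nothing.
It fails at once if the trap is let fall over or dropped so that it tumbles (turns faster than 8 rad/s) (angular speed of trap above 8 rad/s).
It fails at once if the jar, the bottle or the can is pushed over 20 mm from its place (distance of any of paint_jar, thinner, spray_can from where it was at the start of the episode above 0.02 m).
It also fails if it takes over 69 s, if anything falls off the work surface, if the arm or the gripper's body presses on something with over 40 N, if the wrist force passes 120 N, or if a joint passes its speed limit or range.

## Working session

There is one attempt and no reset: what is moved stays moved. The work goes in short steps, Python scripts to look and compute and a shell command to move; the robot and the scene stay as the last step left them, time stands still between calls to the robot, and variables do not carry over. Pictures are saved under pics/ and viewed, at most 10 in all, crops included, and the job is handed in when it is done.

```bash
ls; mkdir -p pics; cat > h.py <<'E'
import numpy as np, cv2, json
from bench import robot
def snap(name,path):
    s=robot.get_state(); im=robot.get_image(name); cv2.imwrite('pics/'+path+'.png',im['frame'][:,:,::-1])
    np.save('pics/'+path+'.npy',{'im':im,'s':s},allow_pickle=True); return im,s
def load(path):
    d=np.load('pics/'+path+'.npy',allow_pickle=True).item(); return d['im'],d['s']
def pose(im,s):
    "camera centre C and Rwc (camera->world)"
    if 'R' in im and im.get('R') is not None: R=np.array(im['R']);t=np.array(im['t']);return -R.T@t,R.T
    from scipy.spatial.transform import Rotation as Ro
    T=np.array(im['tool_from_camera']);Rt=Ro.from_euler('xyz',s['eef_rot'],degrees=True).as_matrix()
    return Rt@T[:3,3]+np.array(s['tool_pos']),Rt@T[:3,:3]
def ray(im,s,px):
    p=cv2.undistortPoints(np.array([[px]],float),np.array(im['intrinsics']),np.array(im['distortion']))[0,0]
    C,R=pose(im,s); return C,R@np.array([p[0],p[1],1.])
def onz(im,s,px,z):
    C,d=ray(im,s,px); return C+d*(z-C[2])/d[2]
def two(r1,r2):
    (a,u),(b,v)=r1,r2; u=u/np.linalg.norm(u);v=v/np.linalg.norm(v)
    k=np.linalg.lstsq(np.c_[u,-v],b-a,rcond=None)[0]; p,q=a+k[0]*u,b+k[1]*v
    return (p+q)/2,np.linalg.norm(p-q)
def proj(im,s,X):
    C,R=pose(im,s); return cv2.projectPoints((R.T@(np.array(X,float)-C)).reshape(1,3),np.zeros(3),np.zeros(3),np.array(im['intrinsics']),np.array(im['distortion']))[0][0,0]
E
python3 - <<'E'
from h import *
a,s=snap('scene','s0');b,_=snap('top','t0');c,_=snap('wrist','w0')
print(s)
for i in(a,b):print(i['intrinsics'],pose(i,s))
print(c['tool_from_camera'])
E
```

```text
pics
{'clock': 0.0, 'joints': array([-7.72682285e+01,  1.79932831e+01,  2.57677172e+00,  7.46919305e+01,
        8.35558669e-04,  8.20000925e+01]), 'joint_velocities': array([-0.0224561 , -0.0425589 ,  0.10091231,  0.00403421, -0.04090184,
       -0.07687037]), 'tau': array([-3.96987452e-04, -4.80627823e+01,  2.98533565e+01,  1.93442818e-02,
       -2.20250959e-04, -1.72934499e-06]), 'tool_pos': array([ 0.20340115, -0.53721509,  0.20588287]), 'eef_rot': array([-1.79892730e+02, -1.59194383e-02,  2.07316633e+01]), 'contact_force': array([-1.03304934,  0.75801567, -1.13473454]), 'ft_torque': array([ 0.02969609, -0.01865213, -0.0049493 ]), 'gripper_force': 0.0, 'width': 0.0853850008714141}
[[492.422458     0.         253.41008258]
 [  0.         492.422458   190.77905142]
 [  0.           0.           1.        ]] (array([ 1.2384273 , -0.16596266,  0.73998839]), array([[ 0.36087505,  0.60548949, -0.70933185],
       [ 0.93244628, -0.21982054,  0.2867453 ],
       [ 0.01769556, -0.76489307, -0.64391417]]))
[[461.35381603   0.         256.65922862]
 [  0.         461.35381603 196.7541553 ]
 [  0.           0.           1.        ]] (array([0.34711957, 0.09317572, 1.10313955]), array([[ 0.02041918, -0.98127685,  0.19151711],
       [-0.9996022 , -0.01630976,  0.02300923],
       [-0.01945482, -0.19191076, -0.98121953]]))
[[-1.33708263e-03 -9.47617360e-01 -3.19404996e-01  8.29125570e-02]
 [ 9.99999102e-01 -1.23896962e-03 -5.10362403e-04  4.12609513e-04]
 [ 8.78951856e-05 -3.19405391e-01  9.47618166e-01 -1.68832453e-01]
 [ 0.00000000e+00  0.00000000e+00  0.00000000e+00  1.00000000e+00]]
```

View pics/s0.png

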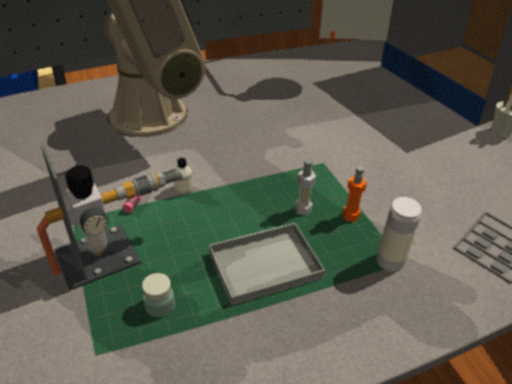

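View pics/t0.png

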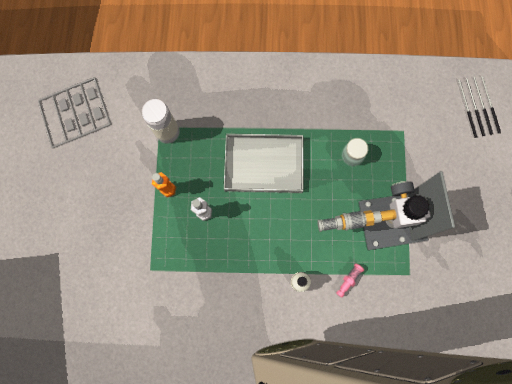

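```bash
python3 - <<'E'
from h import *
a=load('s0')[0]['frame'];b=load('t0')[0]['frame']
c1=cv2.resize(b[195:245,305:405],None,fx=4,fy=4,interpolation=2)
c2=cv2.resize(a[150:230,85:185+0],None,fx=4,fy=4,interpolation=2)
c3=cv2.resize(a[145:225,285:385],None,fx=4,fy=4,interpolation=2)
c4=cv2.resize(b[165:225,145:245],None,fx=4,fy=4,interpolation=2)[:200]
L=np.vstack([c1,c2]);R=np.vstack([c4,c3])
cv2.imwrite('pics/c0.png',np.hstack([L,R])[:,:,::-1])
E
```

```text
(no output)
```

View pics/c0.png

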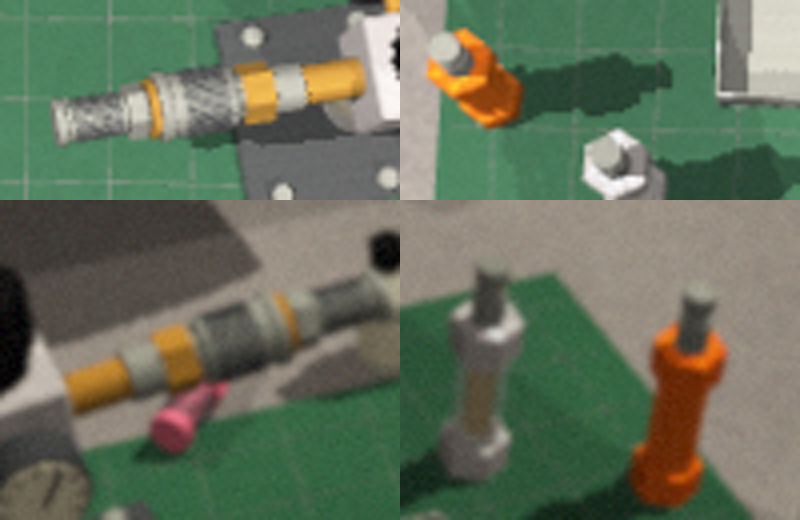

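```bash
python3 - <<'E'
from h import *
np.set_printoptions(precision=4,suppress=True)
a,s=load('s0');b,_=load('t0')
P=lambda px,z:onz(b,s,px,z)
tail=P((319.2,225.5),.14);mo=P((342.7,222.3),.14);hx=P((369.5,218.2),.14);pe=P((395.5,214.5),.14)
print(tail,mo,hx,pe)
print('yaw',[np.degrees(np.arctan2(*(q-tail)[[1,0]])) for q in(mo,hx,pe)], np.linalg.norm(tail-mo))
print('2v ring',two(ray(a,s,(156.3,178.8)),ray(b,s,(342.7,222.3))),'hex',two(ray(a,s,(129.5,189.3)),ray(b,s,(369.5,218.2))))
print('trap top',P((197,203.8),.136),onz(a,s,(307.5,162),.136),two(ray(a,s,(307.5,162)),ray(b,s,(197,203.8))),'foot',onz(a,s,(303.8,210.5),0))
# tray corners rim z=.025, thinner, jar, can, pink
for n,px,z in [('tray',(225,134),.025),('tray',(303,136),.025),('tray',(303,191),.025),('tray',(225,190),.025),('thin',(300,282),.085),('jar',(357,151),.065),('can',(154,112),.15),('or',(157,177),.136),('pink',(358,267),.015),('pink',(343,293),.015)]: print(n,P(px,z))
E
```

```text
[ 0.4757 -0.0169  0.14  ] [ 0.4833 -0.0666  0.14  ] [ 0.4929 -0.1237  0.14  ] [ 0.5016 -0.1796  0.14  ]
yaw [np.float64(-81.33781224379494), np.float64(-80.86725536068387), np.float64(-80.95326405589357)] 0.05021252861933191
2v ring (array([ 0.483 , -0.0653,  0.1435]), np.float64(0.001470750873892575)) hex (array([ 0.4931, -0.1215,  0.141 ]), np.float64(0.003779612787296622))
trap top [0.5184 0.2432 0.136 ] [0.5253 0.241  0.136 ] (array([0.5194, 0.2442, 0.131 ]), np.float64(0.0003980943086729406)) foot [0.5257 0.2449 0.    ]
tray [0.7133 0.1995 0.025 ]
tray [0.7109 0.0081 0.025 ]
tray [0.5734 0.0082 0.025 ]
tray [0.5728 0.1946 0.025 ]
thin [0.3583 0.0188 0.085 ]
jar [ 0.6629 -0.1155  0.065 ]
can [0.7207 0.347  0.15  ]
or [0.5761 0.3336 0.136 ]
pink [ 0.3958 -0.1222  0.015 ]
pink [ 0.3352 -0.0864  0.015 ]
```

Top view: blanking plug's tail disc is at px (319,226), mouth ring (343,222); the two-view heights of 0.14 agree. The trap top is at (197,204) top / (307,162) scene, and the tray corners give 140 x 190 mm as stated. Candidates: blank = silver piece in the coupler (top 330,224), pink look-alike on the bench (350,280); trap = silver/clear (top 200,208), orange look-alike (163,185). I choose the silver ones, as the close crop confirms.

```bash
python3 -m handwheel '[{"dz":-0.16,"spin":-0.19},{"dz":-0.16,"spin":-0.19},{"dz":-0.16,"spin":-0.19},{"spin":-0.19},{"spin":-0.19}]' 60
python3 -m handwheel '[{"spin":-0.19},{"spin":-0.19},{"spin":-0.19},{"spin":-0.19},{"spin":-0.03}]'
python3 -m handwheel '[{"dx":0.123,"dy":0.106},{"dx":0.123,"dy":0.106},{"dx":0.123,"dy":0.106},{"dx":0.123,"dy":0.106},{"dx":0.123,"dy":0.106}]'
python3 -m handwheel '[{"dx":0.123,"dy":0.106},{"dx":0.123,"dy":0.106},{"dx":0.123,"dy":0.106},{"dx":0.123,"dy":0.106},{"dx":0.123,"dy":0.106}]'
python3 -m handwheel '[{"dx":0.123,"dy":0.106},{"dz":0.16},{"dz":0.16},{"dz":0}]'
python3 -c "
from h import *
im,s=snap('wrist','w1');print(s['tool_pos'],s['eef_rot'],s['joints'])
for X in [(.4835,-.066,.14),(.4877,-.0925,.14),(.4757,-.017,.14)]:print(proj(im,s,X))"
```

```text
[ 0.20340918 -0.53738045  0.20612732] [-1.79920772e+02 -1.11647591e-02  2.07253031e+01] [-7.72706526e+01  1.79816965e+01  2.59490585e+00  7.46932197e+01
  3.53893070e-05  8.20040366e+01]
[-353.67548384 -526.69987875]
[-337.73131242 -556.24063631]
[-351.9639897  -450.70854296]invalid input at $[0]: expected keys dx, dy, dz, spin, gripper
invalid input at $[0]: expected keys dx, dy, dz, spin, gripper
invalid input at $[0]: expected keys dx, dy, dz, spin, gripper
invalid input at $[0]: expected keys dx, dy, dz, spin, gripper
invalid input at $[0]: expected keys dx, dy, dz, spin, gripper
```

View pics/w1.png

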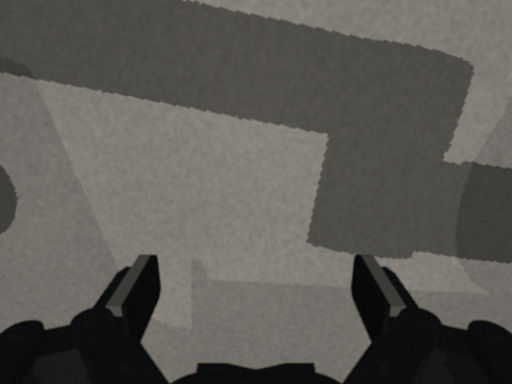

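All five keys are required in each row; nothing moved, and the picture only shows the open fingers over bare bench.

```bash
python3 -m handwheel '[{"dx":0,"dy":0,"dz":-0.16,"spin":-0.19,"gripper":85},{"dx":0,"dy":0,"dz":-0.16,"spin":-0.19,"gripper":85},{"dx":0,"dy":0,"dz":-0.16,"spin":-0.19,"gripper":85},{"dx":0,"dy":0,"dz":0,"spin":-0.19,"gripper":85},{"dx":0,"dy":0,"dz":0,"spin":-0.19,"gripper":85}]' 60
python3 -m handwheel '[{"dx":0,"dy":0,"dz":0,"spin":-0.19,"gripper":85},{"dx":0,"dy":0,"dz":0,"spin":-0.19,"gripper":85},{"dx":0,"dy":0,"dz":0,"spin":-0.19,"gripper":85},{"dx":0,"dy":0,"dz":0,"spin":-0.19,"gripper":85},{"dx":0,"dy":0,"dz":0,"spin":-0.03,"gripper":85}]'
```

```text
clock: 0.7
tool_pos: [0.2038, -0.5388, 0.3529]
eef_rot: [179.8, 0.2, 63.8]
contact_force: [0.1, 0.5, -1.3]
width: 0.0852
gripper_force: 0.0
clock: 1.2
tool_pos: [0.2035, -0.5377, 0.3506]
eef_rot: [-180.0, -0.0, 99.1]
contact_force: [-0.5, 0.4, -0.1]
width: 0.0849
gripper_force: 0.0
```

```bash
python3 -m handwheel '[{"dx":0.123,"dy":0.106,"dz":0,"spin":0,"gripper":85},{"dx":0.123,"dy":0.106,"dz":0,"spin":0,"gripper":85},{"dx":0.123,"dy":0.106,"dz":0,"spin":0,"gripper":85},{"dx":0.123,"dy":0.106,"dz":0,"spin":0,"gripper":85},{"dx":0.123,"dy":0.106,"dz":0,"spin":0,"gripper":85}]'
python3 -m handwheel '[{"dx":0.123,"dy":0.106,"dz":0,"spin":0,"gripper":85},{"dx":0.123,"dy":0.106,"dz":0,"spin":0,"gripper":85},{"dx":0.123,"dy":0.106,"dz":0,"spin":0,"gripper":85},{"dx":0.123,"dy":0.106,"dz":0,"spin":0,"gripper":85},{"dx":0.123,"dy":0.106,"dz":0,"spin":0,"gripper":85}]'
python3 -m handwheel '[{"dx":0.123,"dy":0.106,"dz":0,"spin":0,"gripper":85},{"dx":0,"dy":0,"dz":0.16,"spin":0,"gripper":85},{"dx":0,"dy":0,"dz":0.16,"spin":0,"gripper":85},{"dx":0,"dy":0,"dz":0,"spin":0,"gripper":85}]'
python3 -c "
from h import *
im,s=snap('wrist','w2');print(s['tool_pos'],s['eef_rot'],s['joints'])
for X in [(.4835,-.066,.14),(.4877,-.0925,.14),(.4757,-.017,.14)]:print(proj(im,s,X))"
```

```text
clock: 1.7
tool_pos: [0.3321, -0.3289, 0.3508]
eef_rot: [180.0, 0.0, 98.8]
contact_force: [0.5, -0.3, -0.7]
width: 0.0849
gripper_force: 0.0
clock: 2.2
tool_pos: [0.4603, -0.1215, 0.351]
eef_rot: [180.0, 0.0, 98.8]
contact_force: [1.5, 0.3, 0.2]
width: 0.0853
gripper_force: 0.0
clock: 2.6
tool_pos: [0.4784, -0.0789, 0.2462]
eef_rot: [-179.1, -0.5, 99.0]
contact_force: [-1.3, -0.0, -0.7]
width: 0.0853
gripper_force: 0.0
[ 0.47840271 -0.07887131  0.24616628] [-179.0539452    -0.49081156   98.97530712] [-1.88535924e+01  8.32765158e+00 -4.25543297e+00  7.84826712e+01
 -7.64672499e-03  6.21671194e+01]
[265.11840266 164.6235844 ]
[264.89478393 194.80368329]
[265.51728331 103.94087039]
```

View pics/w2.png

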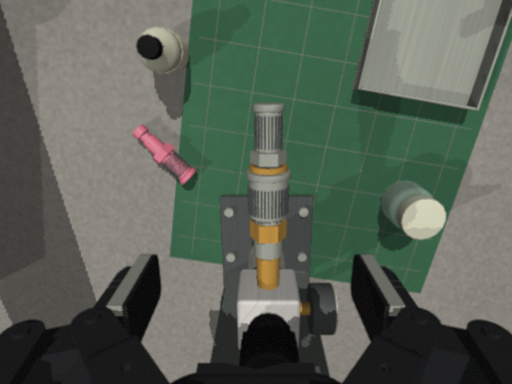

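The wrist view shows the coupler axis vertical at column 268, the blank's tail at (268,106), the mouth ring at (268,169) and the sleeve centre at about (268,198); prediction within 4 px. I re-measure it settled.

```bash
cat > br.py <<'E'
from h import *
def brass(p,name='wrist'):
    im,s=snap(name,p); h=cv2.cvtColor(im['frame'],cv2.COLOR_RGB2HSV)
    m=cv2.inRange(h,(14,140,120),(26,255,255)); n,l,st,c=cv2.connectedComponentsWithStats(m)
    print(s['tool_pos'],s['eef_rot'])
    for i in range(1,n):
        if st[i,4]>25:
            x,y,w,hh,A=st[i]; print(st[i],c[i].round(1),onz(im,s,(x+w/2-.5,y+hh/2-.5),.14).round(4))
    return im,s
E
python3 -c "
from br import *
im,s=brass('w3')
for X in [(.4835,-.066,.14),(.4757,-.017,.14)]:print(proj(im,s,X))"
```

```text
[ 0.48177971 -0.08049936  0.25134228] [-179.50616383   -0.25470764   98.95220802]
[246 161  35   9 194] [262.8 165.6] [ 0.4864 -0.0698  0.14  ]
[246 216  29  22 461] [260.1 227.6] [ 0.493  -0.1271  0.14  ]
[253 253  21  30 533] [263.2 267.4] [ 0.5026 -0.1688  0.14  ]
[296 297   6  11  58] [298.2 302.1] [ 0.5435 -0.2018  0.14  ]
[260.40350411 160.17522318]
[260.50551971 100.19075385]
```

```bash
python3 -m handwheel '[{"dx":-0.04,"dy":0,"dz":0.16,"spin":0,"gripper":85},{"dx":0,"dy":0,"dz":0.1,"spin":0,"gripper":85},{"dx":0,"dy":0,"dz":0,"spin":0,"gripper":85},{"dx":0,"dy":0,"dz":0,"spin":0,"gripper":85},{"dx":0,"dy":0,"dz":0,"spin":0,"gripper":85}]'
python3 -c "
from br import *
im,s=brass('w4')
for X in [(.4835,-.066,.14),(.4757,-.017,.14)]:print(proj(im,s,X))"
```

```text
clock: 3.2
tool_pos: [0.4898, -0.095, 0.1805]
eef_rot: [179.7, 0.2, 99.0]
contact_force: [0.0, -0.3, -0.3]
width: 0.0851
gripper_force: 0.0
[ 0.48979852 -0.0950322   0.18054349] [1.79685658e+02 1.76206622e-01 9.89874354e+01]
[231 162  48  13 379] [254.5 169.3] [ 0.4861 -0.0697  0.14  ]
[233 233  46  31 976] [255.4 250.3] [ 0.4957 -0.1266  0.14  ]
[243 283  27  38 885] [256.1 301.4] [ 0.5029 -0.1706  0.14  ]
[251.38602568 161.88471953]
[250.87437538  80.31227835]
```

```bash
python3 -m handwheel '[{"dx":0.008,"dy":0,"dz":0.11,"spin":0,"gripper":85},{"dx":0,"dy":0,"dz":0.1,"spin":0,"gripper":85},{"dx":0,"dy":0,"dz":0,"spin":0,"gripper":85},{"dx":0,"dy":0,"dz":0,"spin":0,"gripper":25},{"dx":0,"dy":0,"dz":0,"spin":0,"gripper":25}]' 80
python3 -m handwheel '[{"dx":0,"dy":0,"dz":0,"spin":0,"gripper":25},{"dx":0,"dy":0,"dz":0,"spin":0,"gripper":25},{"dx":0,"dy":0,"dz":0,"spin":0,"gripper":25}]' 80
```

```text
clock: 3.75
tool_pos: [0.4885, -0.0921, 0.1161]
eef_rot: [179.8, 0.1, 99.0]
contact_force: [-0.2, 0.3, 0.5]
width: 0.0584
gripper_force: 0.0
clock: 4.05
tool_pos: [0.4895, -0.0918, 0.1161]
eef_rot: [179.7, 0.1, 99.1]
contact_force: [2.2, 1.4, 5.3]
width: 0.0299
gripper_force: 78.9
```

```bash
python3 -m handwheel '[{"dx":-0.015,"dy":0,"dz":0,"spin":0,"gripper":25},{"dx":-0.015,"dy":0,"dz":0,"spin":0,"gripper":25},{"dx":-0.01,"dy":0,"dz":0,"spin":0,"gripper":25},{"dx":0,"dy":0,"dz":0,"spin":0,"gripper":25},{"dx":0,"dy":0,"dz":0,"spin":0,"gripper":25}]' 80
python3 -c "
from br import *
im,s=brass('w5')
cv2.imwrite('pics/w5c.png',cv2.resize(im['frame'][20:384,110:410],None,fx=1.6,fy=1.6)[:,:,::-1])"
```

```text
clock: 4.55
tool_pos: [0.4912, -0.1016, 0.1161]
eef_rot: [179.6, -0.1, 99.1]
contact_force: [2.3, 9.9, 8.1]
width: 0.0297
gripper_force: 79.1
[ 0.49116389 -0.1015749   0.11611391] [ 1.79624905e+02 -1.44300004e-01  9.91285593e+01]
[ 221  176   69   28 1035] [254.7 192.4] [ 0.4862 -0.069   0.14  ]
[225 298  61  27 850] [255.1 314.1] [ 0.4966 -0.1346  0.14  ]
[245 350  13  18 183] [250.3 358.6] [ 0.4994 -0.166   0.14  ]
```

View pics/w5c.png

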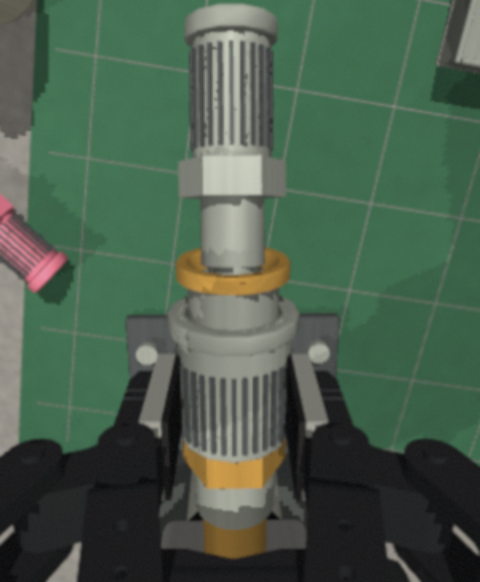

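The blank is out: its hexagon is at (232,177), clear of the brass mouth ring at (232,272), and the bare plug is visible between them. Release and slide along to its knurled grip.

```bash
python3 -m handwheel '[{"dx":0,"dy":0,"dz":0,"spin":0,"gripper":65},{"dx":0,"dy":0,"dz":0,"spin":0,"gripper":65},{"dx":0,"dy":0,"dz":0,"spin":0,"gripper":65},{"dx":0.13,"dy":0,"dz":0,"spin":0,"gripper":65},{"dx":0.13,"dy":0,"dz":0.01,"spin":0,"gripper":65}]' 40
python3 -m handwheel '[{"dx":0,"dy":0,"dz":0.01,"spin":0,"gripper":65},{"dx":0,"dy":0,"dz":0,"spin":0,"gripper":65}]'
python3 -c "
from br import *
im,s=brass('w6');b,_=snap('scene','s1');c,_=snap('top','t1')
A=cv2.resize(im['frame'][0:384,130:390],None,fx=1.5,fy=1.5)
B=cv2.resize(b['frame'][130:230,100:220],None,fx=3.2,fy=3.2)[:290]
C=cv2.resize(c['frame'][190:250,280:400],None,fx=3.2,fy=3.2)
R=np.zeros((576,384,3),np.uint8);R[:290]=B;R[290:290+192]=C
cv2.imwrite('pics/v6.png',np.hstack([A,R])[:,:,::-1])"
```

```text
clock: 5.1
tool_pos: [0.4768, -0.0267, 0.111]
eef_rot: [180.0, 0.0, 98.8]
contact_force: [-0.1, 0.4, 0.0]
width: 0.065
gripper_force: 0.0
clock: 5.3
tool_pos: [0.4761, -0.026, 0.1075]
eef_rot: [-180.0, 0.0, 99.1]
contact_force: [0.3, 0.1, 0.3]
width: 0.0651
gripper_force: 0.0
[ 0.47611401 -0.02602116  0.10750835] [-1.79964124e+02  2.86460811e-02  9.91245654e+01]
[232 321  11  13  93] [237.9 328.2] [ 0.4734 -0.0631  0.14  ]
[279 321  11  15 109] [283.1 328.6] [ 0.4965 -0.0601  0.14  ]
[243 359  10   8  27] [247.1 363. ] [ 0.4819 -0.0848  0.14  ]
```

View pics/v6.png

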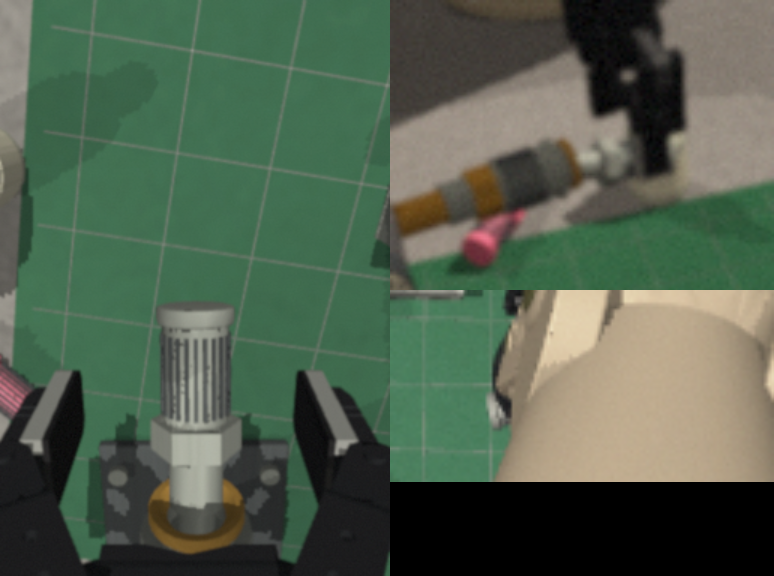

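The wrist crop shows the blank hanging from the brass mouth with its knurled grip at crop (195,375), centred between the fingers; the scene crop shows it sagging slightly. Grip and draw it out.

```bash
python3 -m handwheel '[{"dx":0.015,"dy":0,"dz":-0.018,"spin":0,"gripper":65},{"dx":0,"dy":0,"dz":0,"spin":0,"gripper":12},{"dx":0,"dy":0,"dz":0,"spin":0,"gripper":12},{"dx":0,"dy":0,"dz":0,"spin":0,"gripper":12},{"dx":0,"dy":0,"dz":0,"spin":0,"gripper":12}]' 40
python3 -m handwheel '[{"dx":0.03,"dy":0,"dz":0,"spin":0,"gripper":12},{"dx":0.06,"dy":0,"dz":0,"spin":0,"gripper":12},{"dx":0.06,"dy":0,"dz":0,"spin":0,"gripper":12},{"dx":0,"dy":0,"dz":0,"spin":0,"gripper":12}]'
```

```text
clock: 5.95
tool_pos: [0.4757, -0.022, 0.1131]
eef_rot: [-180.0, 0.0, 99.0]
contact_force: [0.7, 0.2, -0.0]
width: 0.0124
gripper_force: 0.1
clock: 6.35
tool_pos: [0.4678, 0.0244, 0.113]
eef_rot: [-180.0, -0.0, 99.2]
contact_force: [-0.7, -0.3, 0.4]
width: 0.012
gripper_force: 0.0
```

```bash
python3 -c "
from br import *
im,s=snap('wrist','w7');b,_=snap('scene','s2');c,_=snap('top','t2')
A=cv2.resize(im['frame'][0:384,130:390],None,fx=1.5,fy=1.5)
B=cv2.resize(b['frame'][130:230,100:220],None,fx=3.2,fy=3.2)[:290]
C=cv2.resize(c['frame'][190:250,280:400],None,fx=3.2,fy=3.2)
R=np.zeros((576,384,3),np.uint8);R[:290]=B;R[290:290+192]=C
cv2.imwrite('pics/v7.png',np.hstack([A,R])[:,:,::-1])"
```

```text
(no output)
```

View pics/v7.png

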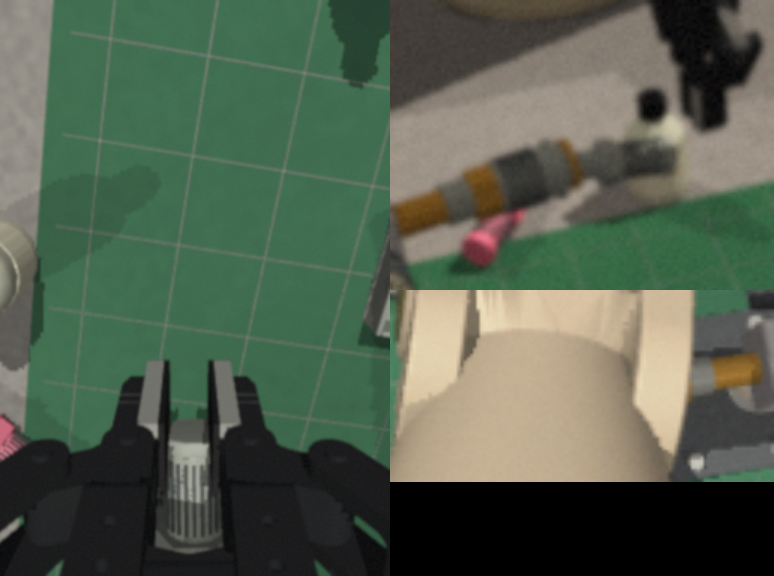

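The gripper closed on nothing: in the scene crop the blank still hangs in the mouth (hexagon about (600,160), tail about (680,158)), lower than the pads were. I work out its height from the vertical plane through the axis.

```bash
python3 - <<'E'
from h import *
np.set_printoptions(precision=4,suppress=True)
b,s=load('s2'); w,sw=load('w7'); b0,s0=load('s0');b1,_=load('s1')
M=np.array([.4858,-.0645,.14]);u=np.array([.156,-.988,0]);n=np.array([.988,.156,0])
def pl(im,s,px):
    C,d=ray(im,s,px);X=C+d*((M-C)@n)/(d@n);return np.array([(X-M)@u*1000,X[2]*1000]).round(1)
f=lambda x,y:(100+(x-390)/3.2,130+y/3.2)
for nm,p in [('ring',(568,160)),('hex',(600,162)),('tail top',(678,138)),('tail bottom',(680,172))]:print(nm,pl(b,s,f(*p)))
print('before: ring s0',pl(b0,s0,(156.3,178.8)))
print('s1 hex',pl(b1,s,f(615,160)))
# column profile of saturation-low pixels along blank in s2
h=cv2.cvtColor(b['frame'],cv2.COLOR_RGB2HSV)
for x in range(158,196,4):print(x,[tuple(int(k) for k in v) for v in b['frame'][170:190:2,x]])
E
```

```text
ring [  2.1 143.2]
hex [-17.9 133.8]
tail top [-70.4 132.5]
tail bottom [-69.9 105.3]
before: ring s0 [  0.4 145.5]
s1 hex [-27.6 131.6]
158 [(155, 147, 132), (158, 146, 136), (161, 152, 137), (146, 135, 120), (100, 83, 67), (87, 65, 37), (84, 63, 33), (78, 57, 26), (75, 54, 27), (107, 91, 76)]
162 [(160, 149, 138), (153, 146, 133), (150, 140, 130), (122, 119, 105), (87, 86, 75), (71, 73, 65), (68, 68, 62), (64, 65, 57), (134, 126, 116), (156, 149, 135)]
166 [(160, 148, 137), (146, 136, 127), (96, 92, 82), (85, 82, 73), (76, 78, 71), (79, 78, 71), (71, 73, 64), (65, 67, 59), (65, 64, 58), (86, 78, 73)]
170 [(162, 149, 140), (163, 150, 137), (116, 112, 101), (81, 80, 72), (74, 74, 67), (76, 73, 68), (76, 76, 69), (71, 70, 63), (55, 55, 50), (80, 76, 70)]
174 [(139, 132, 116), (125, 121, 105), (78, 76, 69), (49, 49, 47), (56, 57, 53), (58, 57, 51), (50, 47, 46), (45, 46, 41), (85, 81, 73), (92, 85, 75)]
178 [(128, 125, 104), (124, 124, 102), (80, 78, 72), (83, 83, 77), (62, 60, 58), (52, 53, 48), (43, 43, 38), (56, 53, 46), (107, 102, 84), (109, 102, 85)]
182 [(161, 156, 133), (143, 137, 119), (93, 92, 85), (67, 68, 61), (58, 57, 52), (49, 51, 48), (46, 46, 44), (72, 65, 55), (114, 108, 91), (118, 110, 93)]
186 [(191, 189, 159), (180, 176, 152), (149, 147, 131), (91, 89, 80), (66, 65, 60), (63, 62, 56), (57, 55, 49), (80, 74, 65), (114, 109, 88), (119, 112, 93)]
190 [(200, 193, 164), (185, 179, 151), (160, 156, 130), (128, 128, 107), (131, 124, 104), (139, 131, 110), (134, 126, 103), (140, 130, 109), (139, 132, 111), (132, 123, 103)]
194 [(133, 125, 116), (154, 145, 131), (158, 147, 135), (155, 148, 135), (158, 147, 133), (157, 147, 136), (155, 147, 137), (163, 153, 138), (152, 142, 128), (143, 132, 119)]
```

```bash
python3 -m handwheel '[{"dx":0,"dy":0.013,"dz":0.033,"spin":0,"gripper":65},{"dx":0,"dy":0,"dz":0,"spin":0,"gripper":65},{"dx":0,"dy":0,"dz":0,"spin":0,"gripper":65},{"dx":-0.078,"dy":0,"dz":0,"spin":0,"gripper":65},{"dx":-0.077,"dy":0,"dz":0,"spin":0,"gripper":65}]' 40
python3 -m handwheel '[{"dx":0,"dy":0,"dz":0,"spin":0,"gripper":65},{"dx":0,"dy":0,"dz":0,"spin":0,"gripper":10},{"dx":0,"dy":0,"dz":0,"spin":0,"gripper":10},{"dx":0,"dy":0,"dz":0,"spin":0,"gripper":10},{"dx":0,"dy":0,"dz":0,"spin":0,"gripper":10}]'
```

```text
clock: 7.0
tool_pos: [0.4799, -0.0232, 0.1033]
eef_rot: [-180.0, 0.0, 99.1]
contact_force: [-0.2, -0.6, -0.3]
width: 0.065
gripper_force: 0.0
clock: 7.5
tool_pos: [0.4794, -0.0221, 0.1032]
eef_rot: [-180.0, -0.0, 99.1]
contact_force: [-1.9, -0.2, -0.9]
width: 0.0189
gripper_force: 38.9
```

```bash
python3 -m handwheel '[{"dx":0.04,"dy":0,"dz":0,"spin":0,"gripper":10},{"dx":0.05,"dy":0,"dz":0,"spin":0,"gripper":10},{"dx":0.06,"dy":0,"dz":0,"spin":0,"gripper":10},{"dx":0,"dy":0,"dz":-0.12,"spin":0,"gripper":10},{"dx":0,"dy":0,"dz":0,"spin":0,"gripper":10}]' 40
python3 -m handwheel '[{"dx":0.056,"dy":0.122,"dz":0,"spin":0,"gripper":10},{"dx":0.056,"dy":0.122,"dz":0,"spin":0,"gripper":10},{"dx":0.056,"dy":0.122,"dz":0,"spin":0,"gripper":10},{"dx":0.056,"dy":0.122,"dz":0,"spin":0,"gripper":10},{"dx":0.056,"dy":0.122,"dz":0,"spin":0,"gripper":10}]'
python3 -m handwheel '[{"dx":0,"dy":0,"dz":0.1,"spin":0,"gripper":10},{"dx":0,"dy":0,"dz":0,"spin":0,"gripper":10},{"dx":0,"dy":0,"dz":0,"spin":0,"gripper":10}]'
python3 -c "
from h import *
im,s=snap('wrist','w8');b,_=snap('scene','s3');c,_=snap('top','t3');print(s['tool_pos'])
A=cv2.resize(im['frame'],None,fx=.8,fy=.8)
B=cv2.resize(b['frame'][160:310,190:350],None,fx=2.3,fy=2.3)
R=np.zeros((345,410,3),np.uint8);R[:307]=A
cv2.imwrite('pics/v8.png',np.hstack([R,B])[:,:,::-1])"
```

```text
clock: 8.0
tool_pos: [0.4747, 0.0229, 0.1426]
eef_rot: [179.7, 0.1, 99.1]
contact_force: [0.8, -0.2, 0.2]
width: 0.0192
gripper_force: 39.2
clock: 8.5
tool_pos: [0.6411, 0.1352, 0.1385]
eef_rot: [-180.0, -0.0, 99.1]
contact_force: [0.7, -0.5, -0.6]
width: 0.0188
gripper_force: 39.3
clock: 8.8
tool_pos: [0.6382, 0.1336, 0.1078]
eef_rot: [-179.7, -0.0, 99.0]
contact_force: [0.3, -0.2, -0.7]
width: 0.0193
gripper_force: 39.4
[0.63824725 0.13362408 0.10780792]
```

View pics/v8.png

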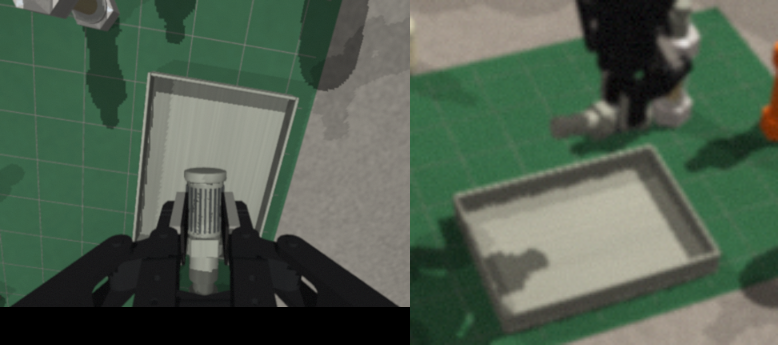

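The blank is held about level, along the tray and over its middle (the scene crop shows the tray empty below it). Lower, release, and measure.

```bash
python3 -m handwheel '[{"dx":0,"dy":0,"dz":0.13,"spin":0,"gripper":10},{"dx":0,"dy":0,"dz":0.13,"spin":0,"gripper":10},{"dx":0,"dy":0,"dz":0.05,"spin":0,"gripper":10},{"dx":0,"dy":0,"dz":0.02,"spin":0,"gripper":10},{"dx":0,"dy":0,"dz":0.01,"spin":0,"gripper":10}]'
python3 -m handwheel '[{"dx":0,"dy":0,"dz":0,"spin":0,"gripper":21},{"dx":0,"dy":0,"dz":0,"spin":0,"gripper":24},{"dx":0,"dy":0,"dz":0,"spin":0,"gripper":27},{"dx":0,"dy":0,"dz":0,"spin":0,"gripper":32},{"dx":0,"dy":0,"dz":0,"spin":0,"gripper":45}]'
python3 -m handwheel '[{"dx":0,"dy":0,"dz":0,"spin":0,"gripper":45},{"dx":0,"dy":0,"dz":-0.16,"spin":0,"gripper":45},{"dx":0,"dy":0,"dz":-0.16,"spin":0,"gripper":45},{"dx":0,"dy":0,"dz":-0.16,"spin":0,"gripper":45},{"dx":0,"dy":0,"dz":-0.16,"spin":0,"gripper":45}]'
python3 - <<'E'
from h import *
im,s=snap('wrist','w9');b,_=snap('scene','s4');print(s['tool_pos'],s['width'])
# dark/light: tray floor light; find blank by local contrast inside tray, wrist view
for X in[(.576,.011,.003),(.576,.194,.003),(.709,.194,.003),(.709,.011,.003),(.638,.134,.016)]:print(X,proj(im,s,X).round(),proj(b,s,X).round())
E
```

```text
clock: 9.45
tool_pos: [0.6407, 0.133, 0.0081]
eef_rot: [179.9, 0.0, 99.0]
contact_force: [0.4, -0.7, -0.8]
width: 0.0188
gripper_force: 39.4
clock: 9.95
tool_pos: [0.6407, 0.1334, 0.0079]
eef_rot: [179.9, 0.0, 99.0]
contact_force: [0.4, 0.2, -0.2]
width: 0.0444
gripper_force: 0.0
clock: 10.45
tool_pos: [0.64, 0.1334, 0.2012]
eef_rot: [180.0, 0.0, 99.0]
contact_force: [1.6, 0.7, -0.3]
width: 0.0446
gripper_force: 0.0
[0.63998601 0.13335317 0.20122466] 0.04463501176682334
(0.576, 0.011, 0.003) [187. 243.] [211. 252.]
(0.576, 0.194, 0.003) [203.  88.] [293. 230.]
(0.709, 0.194, 0.003) [328. 108.] [321. 275.]
(0.709, 0.011, 0.003) [295. 258.] [232. 301.]
(0.638, 0.134, 0.016) [253. 155.] [279. 253.]
```

```bash
python3 - <<'E'
from h import *
im,s=load('w9');b,_=load('s4')
for nm,I in(('w',im),('s',b)):
    poly=np.array([proj(I,s,X) for X in[(.582,.017,.003),(.582,.188,.003),(.703,.188,.003),(.703,.017,.003)]]).astype(np.int32)
    m=np.zeros(I['frame'].shape[:2],np.uint8);cv2.fillConvexPoly(m,poly,255)
    g=cv2.GaussianBlur(cv2.cvtColor(I['frame'],cv2.COLOR_RGB2GRAY),(5,5),0);print(nm,poly.tolist(),np.percentile(g[m>0],[5,25,50,75,95]))
    hi=np.median(g[m>0]);d=((cv2.absdiff(g,np.full_like(g,int(hi)))>18)&(m>0)).astype(np.uint8)
    n,l,st,c=cv2.connectedComponentsWithStats(d)
    for i in range(1,n):
        if st[i,4]>80:
            r=cv2.minAreaRect(np.argwhere(l==i)[:,::-1].astype(np.float32));p=cv2.boxPoints(r)
            print(st[i],[np.round(v,1) for v in r]);print([onz(I,s,q,.016)[:2].round(3).tolist() for q in p])
E
```

```text
w [[192, 239], [208, 94], [320, 112], [290, 253]] [ 97. 132. 147. 153. 157.]
[ 192   94  129  146 1500] [array([252.6, 174.7]), array([114. , 146.2]), np.float64(9.1)]
[[0.575, 0.024], [0.583, 0.19], [0.7, 0.19], [0.709, 0.022]]
[ 242  137   29   85 1428] [array([256., 179.]), array([84., 28.]), np.float64(90.0)]
[[0.624, 0.152], [0.653, 0.156], [0.669, 0.061], [0.637, 0.056]]
s [[214, 253], [291, 232], [316, 273], [234, 297]] [ 89. 135. 158. 169. 173.]
[214 232 103  66 492] [array([264.9, 263.1]), array([48.7, 92.6]), np.float64(73.7)]
[[0.592, 0.013], [0.586, 0.211], [0.712, 0.181], [0.711, 0.001]]
[243 246  47  31 608] [array([265.6, 262.2]), array([17.7, 50.1]), np.float64(60.9)]
[[0.644, 0.049], [0.614, 0.155], [0.659, 0.154], [0.686, 0.051]]
```

```bash
python3 -m handwheel '[{"dx":0.106,"dy":-0.083,"dz":0,"spin":0,"gripper":60},{"dx":0.106,"dy":-0.083,"dz":0,"spin":0,"gripper":60},{"dx":0.106,"dy":-0.083,"dz":0,"spin":0,"gripper":60},{"dx":0.106,"dy":-0.083,"dz":0,"spin":0,"gripper":60},{"dx":0,"dy":0,"dz":0,"spin":0,"gripper":60}]' 20
python3 -m handwheel '[{"dx":0,"dy":0,"dz":0,"spin":0,"gripper":60},{"dx":0,"dy":0,"dz":0,"spin":0,"gripper":60},{"dx":0,"dy":0,"dz":0,"spin":0,"gripper":60}]'
python3 - <<'E'
from h import *
im,s=snap('wrist','w10');print(s['tool_pos'],s['eef_rot'])
h=cv2.cvtColor(im['frame'],cv2.COLOR_RGB2HSV);print('pred top',proj(im,s,(.522,.243,.136)),'foot',proj(im,s,(.522,.243,0)))
m=cv2.inRange(h,(0,0,150),(180,45,255));n,l,st,c=cv2.connectedComponentsWithStats(m)
for i in range(1,n):
    if st[i,4]>150:
        k=max(cv2.findContours((l==i).astype(np.uint8),0,1)[0],key=cv2.contourArea);q=cv2.approxPolyDP(cv2.convexHull(k),2.5,True)[:,0]
        print(st[i],q.tolist(),[onz(im,s,p,.1)[:2].round(4).tolist() for p in q.astype(float)])
y,x=proj(im,s,(.522,.243,.12)).astype(int)[::-1]
cv2.imwrite('pics/v10.png',cv2.resize(im['frame'][max(0,y-90):y+90,max(0,x-110):x+110],None,fx=3.3,fy=3.3,interpolation=2)[:,:,::-1]);print(x,y)
E
```

```text
clock: 11.05
tool_pos: [0.518, 0.2461, 0.1993]
eef_rot: [-179.9, -0.0, 99.3]
contact_force: [1.1, 0.2, -0.4]
width: 0.06
gripper_force: 0.0
clock: 11.35
tool_pos: [0.5229, 0.2425, 0.1989]
eef_rot: [-180.0, 0.0, 98.9]
contact_force: [0.1, 0.1, -0.5]
width: 0.0598
gripper_force: 0.0
[0.52287075 0.24252891 0.19892203] [-1.79997253e+02  1.49779530e-02  9.89439823e+01]
pred top [253.47662897 193.35363273] foot [254.07127906 152.70655296]
[349  61  26  27 522] [[367, 61], [374, 69], [374, 76], [365, 86], [356, 86], [350, 79], [350, 69], [357, 61]] [[0.5915, 0.3469], [0.5981, 0.3422], [0.5994, 0.3374], [0.5945, 0.3293], [0.5877, 0.3282], [0.582, 0.3324], [0.5803, 0.3394], [0.5841, 0.3457]]
[237 139  36  22 264] [[237, 152], [248, 139], [267, 143], [272, 160], [239, 159]] [[0.5052, 0.2634], [0.5124, 0.2752], [0.5279, 0.2744], [0.5343, 0.2612], [0.5076, 0.2579]]
[ 231  156   47   48 1203] [[247, 156], [269, 161], [277, 182], [255, 203], [238, 194], [231, 175]] [[0.5137, 0.2614], [0.532, 0.26], [0.5416, 0.2434], [0.5264, 0.2221], [0.511, 0.2279], [0.503, 0.2435]]
[ 291  218  113  112 4986] [[403, 232], [382, 294], [330, 329], [307, 326], [291, 301], [309, 218]] [[0.6592, 0.2151], [0.6586, 0.1498], [0.6193, 0.1028], [0.5962, 0.1029], [0.5753, 0.1292], [0.5746, 0.2155]]
253 186
```

Numerically the trap's hex corners lie at about 0/60/120° round a centre of (0.522, 0.2437), so one flat faces −y (about −92°). I turn the tool to 89° yaw and take the plug lightly.

```bash
python3 -m handwheel '[{"dx":0.004,"dy":-0.003,"dz":0.1,"spin":0.11,"gripper":50},{"dx":0,"dy":0,"dz":0.1,"spin":0.11,"gripper":50},{"dx":0,"dy":0,"dz":0.08,"spin":0,"gripper":50},{"dx":0,"dy":0,"dz":0.027,"spin":0,"gripper":50},{"dx":0,"dy":0,"dz":0,"spin":0,"gripper":50}]' 20
python3 -m handwheel '[{"dx":0,"dy":0,"dz":0,"spin":0,"gripper":25},{"dx":0,"dy":0,"dz":0,"spin":0,"gripper":20},{"dx":0,"dy":0,"dz":0,"spin":0,"gripper":8},{"dx":0,"dy":0,"dz":0,"spin":0,"gripper":8},{"dx":0,"dy":0,"dz":0,"spin":0,"gripper":8}]' 20
```

```text
clock: 11.9
tool_pos: [0.5204, 0.2435, 0.1058]
eef_rot: [-179.8, 0.1, 89.1]
contact_force: [-0.3, -0.7, 0.4]
width: 0.0501
gripper_force: 0.0
clock: 12.4
tool_pos: [0.5219, 0.2447, 0.1087]
eef_rot: [179.8, -0.0, 89.1]
contact_force: [-1.2, -0.6, 5.9]
width: 0.0155
gripper_force: 19.8
```

```bash
python3 -m handwheel '[{"dx":-0.036,"dy":0,"dz":-0.004,"spin":0,"gripper":8},{"dx":-0.036,"dy":0,"dz":0,"spin":0,"gripper":8},{"dx":-0.036,"dy":0,"dz":0,"spin":0,"gripper":8}]' 20
python3 -m handwheel '[{"dx":-0.035,"dy":0,"dz":0.009,"spin":0,"gripper":8},{"dx":-0.035,"dy":0,"dz":0.009,"spin":0,"gripper":8},{"dx":-0.035,"dy":0,"dz":0.009,"spin":0,"gripper":8}]' 20
python3 -c "
from h import *
b,s=snap('scene','s5');im,_=snap('wrist','w11');print(s['tool_pos'],s['contact_force'])
cv2.imwrite('pics/v11.png',np.hstack([cv2.resize(b['frame'][120:240,230:350],(400,400)),cv2.resize(im['frame'],(400,400))])[:,:,::-1])"
```

```text
clock: 12.7
tool_pos: [0.5207, 0.2112, 0.1088]
eef_rot: [179.9, -0.0, 89.1]
contact_force: [-0.4, 0.2, -1.3]
width: 0.0154
gripper_force: 19.5
clock: 13.0
tool_pos: [0.5199, 0.1791, 0.1001]
eef_rot: [180.0, 0.0, 89.1]
contact_force: [1.2, -0.3, 0.5]
width: 0.0158
gripper_force: 21.4
[0.51988061 0.17914363 0.10014877] [ 1.18529472 -0.27455721  0.47931564]
```

View pics/v11.png

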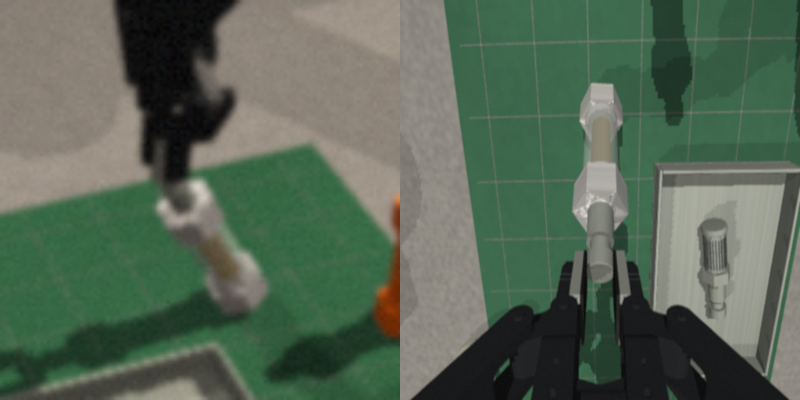

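The trap is tilting about 30° in the pads with its foot still on the mat (left, foot at (237,285)). In the wrist view it runs straight along the tool's x, and the blank lies flat in the tray at (713,270). Continue the arc.

```bash
python3 -m handwheel '[{"dx":-0.031,"dy":0,"dz":0.018,"spin":0,"gripper":8},{"dx":-0.031,"dy":0,"dz":0.018,"spin":0,"gripper":8},{"dx":-0.031,"dy":0,"dz":0.018,"spin":0,"gripper":8}]' 20
python3 -m handwheel '[{"dx":-0.026,"dy":0,"dz":0.025,"spin":0,"gripper":8},{"dx":-0.026,"dy":0,"dz":0.025,"spin":0,"gripper":8},{"dx":-0.026,"dy":0,"dz":0.025,"spin":0,"gripper":8}]' 20
python3 -m handwheel '[{"dx":-0.018,"dy":0,"dz":0.031,"spin":0,"gripper":8},{"dx":-0.018,"dy":0,"dz":0.031,"spin":0,"gripper":8},{"dx":-0.018,"dy":0,"dz":0.031,"spin":0,"gripper":8}]' 20
python3 -m handwheel '[{"dx":-0.01,"dy":0,"dz":0.034,"spin":0,"gripper":8},{"dx":-0.01,"dy":0,"dz":0.034,"spin":0,"gripper":8},{"dx":0,"dy":0,"dz":0,"spin":0,"gripper":8}]' 20
python3 - <<'E'
from h import *
im,s=snap('wrist','w12');b,_=snap('scene','s6')
h=cv2.cvtColor(im['frame'],cv2.COLOR_RGB2HSV)
m=cv2.inRange(h,(0,0,140),(180,45,255));n,l,st,c=cv2.connectedComponentsWithStats(m)
for i in range(1,n):
    if st[i,4]>150: print(st[i],c[i].round(),onz(im,s,c[i],.03)[:2])
E
```

```text
clock: 13.4
tool_pos: [0.5198, 0.152, 0.0841]
eef_rot: [180.0, 0.0, 89.1]
contact_force: [-0.4, -0.6, 1.3]
width: 0.0158
gripper_force: 24.2
clock: 13.7
tool_pos: [0.5187, 0.1289, 0.0605]
eef_rot: [-179.9, -0.0, 89.1]
contact_force: [-0.3, -0.7, 0.1]
width: 0.0155
gripper_force: 24.6
clock: 14.0
tool_pos: [0.5185, 0.1128, 0.0325]
eef_rot: [-180.0, -0.0, 89.1]
contact_force: [-0.0, -1.1, -1.4]
width: 0.0155
gripper_force: 19.8
clock: 14.3
tool_pos: [0.5174, 0.1067, 0.0114]
eef_rot: [-179.8, 0.0, 89.1]
contact_force: [-0.5, -1.8, -1.2]
width: 0.0152
gripper_force: 19.2
[ 215    7   68  201 7919] [249. 122.] [0.51605893 0.16936382]
[  365    54   147   292 24127] [436. 214.] [0.60558534 0.12434947]
[398  54 114   4 351] [450.  55.] [0.60059993 0.1959522 ]
[490 177  22  54 269] [501. 208.] [0.63716931 0.12695717]
[   0  183   33   93 1061] [ 11. 231.] [0.39697554 0.1182299 ]
[243 211  21  31 414] [254. 225.] [0.51761455 0.11991156]
[251 260  13  16 157] [257. 268.] [0.51862046 0.0956514 ]
[  0 272  26  18 224] [ 14. 280.] [0.39121569 0.08970215]
[  0 282  41  54 853] [ 18. 309.] [0.38848089 0.07192544]
[  0 340  22  27 329] [  7. 349.] [0.37540568 0.04407028]
```

```bash
python3 -m handwheel '[{"dx":-0.006,"dy":0,"dz":0.015,"spin":0,"gripper":8},{"dx":-0.002,"dy":0,"dz":0.01,"spin":0,"gripper":8},{"dx":0,"dy":0,"dz":0,"spin":0,"gripper":8}]' 20
```

```text
clock: 14.7
tool_pos: [0.5187, 0.1048, 0.0055]
eef_rot: [-180.0, -0.0, 89.1]
contact_force: [-0.2, 0.4, -1.4]
width: 0.0142
gripper_force: 18.8
```

```bash
python3 -m handwheel '[{"dx":0,"dy":0,"dz":0.008,"spin":0,"gripper":8},{"dx":0,"dy":0,"dz":0,"spin":0,"gripper":8}]' 20
python3 -m handwheel '[{"dx":0,"dy":0,"dz":0.007,"spin":0,"gripper":8},{"dx":0,"dy":0,"dz":0,"spin":0,"gripper":8}]' 20
python3 - <<'E'
from h import *
s=robot.get_state();b,_=snap('scene','s7')
h=cv2.cvtColor(b['frame'],cv2.COLOR_RGB2HSV);m=cv2.inRange(h,(0,0,135),(180,55,255))
# expected hex silhouettes if flat, axis at z=.017
for y in(.227,.207,.147,.127):print(y,[proj(b,s,(.52,y,z)).round(1).tolist() for z in(0,.017,.035)])
print(s['tool_pos'])
for r in range(170,215,3):print(r,''.join('#' if v else '.' for v in m[r,240:330]))
E
```

```text
clock: 14.9
tool_pos: [0.5186, 0.1044, 0.0032]
eef_rot: [-180.0, 0.0, 89.1]
contact_force: [-0.5, -1.2, -0.3]
width: 0.0138
gripper_force: 18.3
clock: 15.1
tool_pos: [0.5186, 0.1045, 0.0011]
eef_rot: [-180.0, 0.0, 89.1]
contact_force: [0.2, -1.1, -0.2]
width: 0.0141
gripper_force: 18.3
0.227 [[295.5, 210.7], [296.1, 205.1], [296.7, 198.9]]
0.207 [[287.3, 212.8], [287.8, 207.2], [288.3, 201.0]]
0.147 [[262.3, 219.2], [262.5, 213.5], [262.8, 207.3]]
0.127 [[253.8, 221.4], [253.9, 215.7], [254.1, 209.5]]
[0.51860557 0.10449153 0.0010708 ]
170 .......................##########################.........................................
173 .....................###############......................................................
176 ..................###.....................................................................
179 ..........................................................................................
182 ..........................................................................................
185 ...............................................................................
[... 166 characters left out ...]
...................................
194 ..........................................................................................
197 ..................................................##########..............................
200 ..................................................###########.............................
203 .....................####..........###########################............................
206 ..................######################.........###..########............................
209 ..................############........................#######.............................
212 ............###.....##########............................................................
```

```bash
python3 -m handwheel '[{"dx":0,"dy":0,"dz":0.006,"spin":0,"gripper":8},{"dx":0,"dy":0,"dz":0,"spin":0,"gripper":13},{"dx":0,"dy":0,"dz":0,"spin":0,"gripper":15},{"dx":0,"dy":0,"dz":0,"spin":0,"gripper":17}]' 20
python3 -m handwheel '[{"dx":0,"dy":0,"dz":0,"spin":0,"gripper":19},{"dx":0,"dy":0,"dz":0,"spin":0,"gripper":22},{"dx":0,"dy":0,"dz":0,"spin":0,"gripper":30},{"dx":0,"dy":0,"dz":0,"spin":0,"gripper":40},{"dx":0,"dy":0,"dz":0,"spin":0,"gripper":40}]' 20
python3 - <<'E'
from h import *
s=robot.get_state();b,_=snap('scene','s8')
h=cv2.cvtColor(b['frame'],cv2.COLOR_RGB2HSV);m=cv2.inRange(h,(0,0,135),(180,55,255))
for r in range(194,222,2):print(r,''.join('#' if v else '.' for v in m[r,240:310]))
E
```

```text
clock: 15.55
tool_pos: [0.5189, 0.1048, -0.0005]
eef_rot: [180.0, -0.0, 89.1]
contact_force: [0.2, 0.3, 0.9]
width: 0.0171
gripper_force: 0.0
clock: 16.05
tool_pos: [0.5187, 0.1046, -0.0005]
eef_rot: [-180.0, 0.0, 89.1]
contact_force: [0.5, -1.1, -0.4]
width: 0.0397
gripper_force: 0.0
194 ......................................................................
196 .......................................................###............
198 ..................................................##########..........
200 ..................................................###########.........
202 ...........................................###################........
204 ......................##..........###########################.........
206 ....................######################.......##...#######.........
208 ....................##############....................########........
210 ...................##########..........................######.........
212 ...................##########.........................................
214 ....................#########.........................................
216 ....................########..........................................
218 ....................#######...........................................
220 ......................................................................
```

```bash
python3 -m handwheel '[{"dx":0,"dy":0,"dz":-0.1,"spin":0,"gripper":40},{"dx":0.08,"dy":0,"dz":-0.13,"spin":0,"gripper":50},{"dx":0.12,"dy":0,"dz":-0.1,"spin":0,"gripper":50},{"dx":0,"dy":0,"dz":0,"spin":0,"gripper":50},{"dx":0,"dy":0,"dz":0,"spin":0,"gripper":50}]' 20
python3 -m handwheel '[{"dx":0,"dy":0,"dz":0,"spin":0,"gripper":50},{"dx":0,"dy":0,"dz":0,"spin":0,"gripper":50}]'
cat > tr.py <<'E'
from h import *
def ends(p):
    im,s=snap('wrist',p);print(s['tool_pos'],s['eef_rot'])
    h=cv2.cvtColor(im['frame'],cv2.COLOR_RGB2HSV)
    m=255-cv2.inRange(h,(40,60,0),(95,255,255))  # not green mat
    c=proj(im,s,(.519,.175,.02)).astype(int);print('pred',c)
    x0=max(c[0]-60,0);sub=m[:, x0:c[0]+60]
    out=[]
    for r in range(40,280,4):
        q=np.flatnonzero(sub[r]); 
        if len(q)==0:continue
        # run nearest centre
        runs=np.split(q,np.flatnonzero(np.diff(q)>2)+1);run=min(runs,key=lambda a:abs(a.mean()-60))
        if abs(run.mean()-60)<25 and len(run)>3: 
            X=onz(im,s,(x0+(run[0]+run[-1])/2,r),.017);out.append([r,x0+run[0],x0+run[-1],*X[:2].round(4)])
    return im,s,out
E
python3 -c "
from tr import *
for o in ends('w13')[2]:print(*o)"
```

```text
clock: 16.6
tool_pos: [0.5201, 0.1652, 0.099]
eef_rot: [179.9, 0.0, 89.2]
contact_force: [0.4, 0.5, 0.4]
width: 0.0496
gripper_force: 0.0
clock: 16.8
tool_pos: [0.5184, 0.1636, 0.0969]
eef_rot: [-179.8, 0.0, 89.1]
contact_force: [0.1, -0.0, 0.6]
width: 0.0499
gripper_force: 0.0
[0.51844046 0.16357688 0.09689151] [-1.79825263e+02  4.69029710e-02  8.90683300e+01]
pred [255 173]
96 230 286 0.5219 0.2318
100 230 286 0.5219 0.229
104 230 286 0.5218 0.2263
108 231 285 0.5218 0.2234
112 231 286 0.5221 0.2206
116 231 285 0.5217 0.2178
120 231 285 0.5216 0.2149
124 232 285 0.522 0.212
128 238 278 0.5216 0.2091
132 239 277 0.5215 0.2062
136 239 277 0.5215 0.2032
140 240 277 0.5218 0.2002
144 240 276 0.5214 0.1972
148 240 276 0.5213 0.1942
152 240 276 0.5213 0.1912
156 195 292 0.5103 0.1883
160 240 276 0.5212 0.185
164 240 276 0.5211 0.1819
168 240 275 0.5207 0.1787
172 240 276 0.5211 0.1756
176 240 275 0.5206 0.1724
180 240 276 0.521 0.1692
184 240 275 0.5205 0.1659
188 240 275 0.5205 0.1627
192 240 275 0.5204 0.1594
196 239 276 0.5204 0.1561
200 233 282 0.5203 0.1527
204 232 282 0.5199 0.1494
208 233 282 0.5202 0.1459
212 233 283 0.5205 0.1425
216 233 282 0.5201 0.1391
220 233 282 0.52 0.1356
224 233 282 0.52 0.1321
228 237 278 0.5199 0.1285
232 242 273 0.5199 0.1249
236 247 268 0.5198 0.1213
240 247 268 0.5198 0.1177
244 247 268 0.5197 0.114
248 247 267 0.5192 0.1103
252 247 267 0.5192 0.1066
256 247 268 0.5195 0.1028
260 247 268 0.5195 0.099
264 247 268 0.5194 0.0952
268 251 264 0.5194 0.0913
```

The trap lies straight: axis heading −91°, tube 28 mm wide in the picture, shoulder at y≈0.1265, plug end at 0.0905. I take it by the tube at y = 0.170.

```bash
python3 -m handwheel '[{"dx":0.02,"dy":0.008,"dz":0.15,"spin":0,"gripper":50},{"dx":0,"dy":0,"dz":0.12,"spin":0,"gripper":50},{"dx":0,"dy":0,"dz":0.045,"spin":0,"gripper":50},{"dx":0,"dy":0,"dz":0,"spin":0,"gripper":50},{"dx":0,"dy":0,"dz":0,"spin":0,"gripper":32}]' 60
python3 -m handwheel '[{"dx":0,"dy":0,"dz":0,"spin":0,"gripper":18},{"dx":0,"dy":0,"dz":0,"spin":0,"gripper":18},{"dx":0,"dy":0,"dz":0,"spin":0,"gripper":18},{"dx":0,"dy":0,"dz":0,"spin":0,"gripper":18}]' 80
```

```text
clock: 17.35
tool_pos: [0.5219, 0.17, 0.0037]
eef_rot: [-179.9, 0.0, 89.1]
contact_force: [0.9, -1.1, -0.0]
width: 0.0366
gripper_force: 0.0
clock: 17.75
tool_pos: [0.5228, 0.1705, 0.0049]
eef_rot: [179.9, 0.0, 89.1]
contact_force: [-1.1, -1.7, 3.3]
width: 0.018
gripper_force: 1.8
```

The grip slid to the upper chord of the tube (18 mm opening, almost no force, pushed up 1 mm). Reopen and go lower.

```bash
python3 -m handwheel '[{"dx":0,"dy":0,"dz":0,"spin":0,"gripper":30},{"dx":0,"dy":0,"dz":0,"spin":0,"gripper":42},{"dx":0,"dy":0,"dz":0.012,"spin":0,"gripper":42},{"dx":0,"dy":0,"dz":0.008,"spin":0,"gripper":42},{"dx":0,"dy":0,"dz":0,"spin":0,"gripper":42}]' 40
python3 -m handwheel '[{"dx":0,"dy":0,"dz":0,"spin":0,"gripper":32},{"dx":0,"dy":0,"dz":0,"spin":0,"gripper":24},{"dx":0,"dy":0,"dz":0,"spin":0,"gripper":15},{"dx":0,"dy":0,"dz":0,"spin":0,"gripper":15}]' 40
```

```text
clock: 18.25
tool_pos: [0.5216, 0.1705, -0.0027]
eef_rot: [-179.9, 0.0, 89.1]
contact_force: [-0.4, -0.1, 0.2]
width: 0.0423
gripper_force: 0.0
clock: 18.65
tool_pos: [0.5217, 0.1705, -0.0019]
eef_rot: [-180.0, 0.0, 89.1]
contact_force: [-2.2, -0.4, 4.3]
width: 0.0222
gripper_force: 36.3
```

```bash
python3 -m handwheel '[{"dx":0,"dy":0,"dz":0,"spin":0,"gripper":30},{"dx":0,"dy":0,"dz":0,"spin":0,"gripper":42},{"dx":0,"dy":0,"dz":0.008,"spin":0,"gripper":42},{"dx":0,"dy":0,"dz":0.003,"spin":0,"gripper":42},{"dx":0,"dy":0,"dz":0,"spin":0,"gripper":42}]' 40
python3 -m handwheel '[{"dx":0,"dy":0,"dz":0,"spin":0,"gripper":32},{"dx":0,"dy":0,"dz":0,"spin":0,"gripper":24},{"dx":0,"dy":0,"dz":0,"spin":0,"gripper":12},{"dx":0,"dy":0,"dz":0,"spin":0,"gripper":12}]' 60
```

```text
clock: 19.15
tool_pos: [0.522, 0.1705, -0.0057]
eef_rot: [-180.0, 0.0, 89.1]
contact_force: [1.1, -0.2, -0.7]
width: 0.042
gripper_force: 0.0
clock: 19.55
tool_pos: [0.5222, 0.1705, -0.0049]
eef_rot: [180.0, 0.0, 89.1]
contact_force: [-2.5, -0.7, 6.0]
width: 0.0237
gripper_force: 58.3
```

```bash
python3 -m handwheel '[{"dx":0,"dy":0,"dz":-0.03,"spin":0,"gripper":12},{"dx":0,"dy":0,"dz":-0.08,"spin":0,"gripper":12},{"dx":0,"dy":0,"dz":-0.15,"spin":0,"gripper":12},{"dx":0,"dy":0,"dz":-0.15,"spin":-0.11,"gripper":12},{"dx":0,"dy":0,"dz":0,"spin":-0.11,"gripper":12}]' 70
python3 -m handwheel '[{"dx":-0.11,"dy":-0.06,"dz":0,"spin":0,"gripper":12},{"dx":-0.11,"dy":-0.06,"dz":0,"spin":0,"gripper":12},{"dx":-0.11,"dy":-0.06,"dz":0,"spin":0,"gripper":12},{"dx":-0.11,"dy":-0.06,"dz":0,"spin":0,"gripper":12},{"dx":0,"dy":0,"dz":0,"spin":0,"gripper":12}]'
python3 -m handwheel '[{"dx":0,"dy":0,"dz":0,"spin":0,"gripper":12},{"dx":0,"dy":0,"dz":0,"spin":0,"gripper":12}]'
python3 - <<'E'
from h import *
im,s=snap('wrist','w14');b,_=snap('scene','s9');print(s['tool_pos'],s['eef_rot'],s['width'])
M=np.array([.4858,-.0645,.14]);u=np.array([.156,-.988,0])
for d in(-.015,-.051,-.055,-.071):print(d,proj(b,s,M+d*u).round(1))
h=cv2.cvtColor(b['frame'],cv2.COLOR_RGB2HSV)
g=cv2.cvtColor(b['frame'],cv2.COLOR_RGB2GRAY)
for r in range(150,200,3):print(r,*g[r,148:236:4])
E
```

```text
clock: 20.05
tool_pos: [0.5266, 0.1714, 0.1245]
eef_rot: [179.4, -0.0, 99.2]
contact_force: [1.4, -0.3, -2.6]
width: 0.0229
gripper_force: 67.9
clock: 20.55
tool_pos: [0.47, 0.0257, 0.1176]
eef_rot: [-179.9, 0.1, 98.8]
contact_force: [0.3, -0.3, -1.9]
width: 0.0232
gripper_force: 67.9
clock: 20.75
tool_pos: [0.4722, 0.0293, 0.1178]
eef_rot: [180.0, -0.0, 99.0]
contact_force: [0.6, -0.0, -2.6]
width: 0.0232
gripper_force: 67.9
[0.47216857 0.02933308 0.11780497] [ 1.79969681e+02 -9.93763959e-03  9.90466651e+01] 0.023161841960048658
-0.015 [164.  178.6]
-0.051 [180.8 173.1]
-0.055 [182.7 172.5]
-0.071 [190.  170.1]
150 127 129 127 130 125 130 127 129 125 128 129 75 19 15 8 8 2 22 152 190 163 132
153 127 131 130 130 139 148 131 128 126 128 132 81 5 12 13 15 14 63 198 210 207 130
156 137 146 139 151 151 149 144 133 122 124 129 91 10 24 17 17 76 153 147 180 149 134
159 155 155 154 155 148 150 152 132 32 39 132 98 13 60 13 32 181 163 141 144 143 140
162 149 151 150 154 148 151 147 130 17 146 204 179 121 70 21 30 148 133 118 134 144 138
165 151 156 153 150 151 150 145 139 35 175 208 204 188 
[... 223 characters left out ...]
147 99 95 74 75 71 96 96 92 121 140 145 146 145 148 146 144 149
177 91 81 88 153 153 70 72 65 68 67 88 75 98 146 144 150 151 154 151 147 150 144
180 86 82 72 146 155 78 82 92 91 97 77 110 147 146 150 151 149 150 149 147 150 146
183 76 81 63 136 144 143 145 105 111 114 112 144 151 148 144 151 146 153 143 148 140 124
186 60 67 59 127 156 155 115 108 108 112 118 141 148 146 150 146 144 135 109 95 89 86
189 48 62 96 149 128 94 80 96 112 109 114 125 127 134 125 105 87 86 92 83 88 88
192 62 122 149 120 84 87 85 86 93 93 83 99 86 78 77 86 82 88 81 85 84 87
195 130 145 122 78 83 82 84 78 58 66 71 75 73 73 79 76 84 89 91 86 83 84
198 135 144 86 85 76 62 60 78 81 86 79 74 77 76 78 70 80 90 83 86 84 85
```

```bash
python3 - <<'E'
from h import *
for p in('s0','s9'):
    g=cv2.cvtColor(load(p)[0]['frame'],cv2.COLOR_RGB2GRAY).astype(int)
    print(p)
    for c in range(150,184,2):print(c,*g[164:192,c])
E
```

```text
s0
150 137 127 121 132 140 144 145 142 145 139 138 147 145 154 152 148 146 127 114 108 93 81 71 63 47 47 40 49
152 150 148 148 151 150 151 146 146 152 152 152 150 142 139 135 129 130 123 121 112 104 88 83 70 62 54 62 95
154 151 151 151 146 152 146 150 152 147 149 145 151 152 152 146 141 129 119 103 99 86 82 68 64 56 54 70 105
156 149 148 150 149 147 145 149 148 148 145 144 142 136 138 132 129 126 120 107 102 93 80 76 64 61 63 81 116
158 144 147 146 143 145 147 146 151 153 159 161 154 144 118 111 105 107 101 98 87 76 71 64 65 85 106 126 140
160 145 144 147 149 144 145 149 150 151 157 163 159 145 125 107 106 106 101 100 95 80 61 67 91 126 140 138 132
162 147 144 145 142 141 144 148 139 127 131 141 143 132 121 108 112 108 111 107 97 75 68 82 116 139 138 122 99
164 145 147 146 145 143 144 144 127 98 89 99 111 115 107 101 101 99 97 92 88 87 97 119 135 130 120 97 91
166 144 143 146 146 150 146 139 112 86 82 90 88 90 92 84 76 67 59 61 84 120 143 150 141 116 94 85 77
168 144 145 146 143 153 139 120 98 84 92 100 94 91 86 72 60 46 48 60 107 133 151 148 136 108 90 84 81
170 145 145 147 147 139 
[... 1773 characters left out ...]
 150 151 152 159 150 152 136 115 94 85 81 75 74 65 63 83 118 144 154 150 140 112 93 80 84 82
172 152 145 150 150 153 151 146 144 135 116 95 83 79 72 64 68 82 104 133 145 152 139 115 93 86 80 79 85
174 149 150 153 151 147 139 123 112 95 88 83 83 75 69 75 79 94 111 118 122 126 119 106 96 93 84 85 80
176 132 139 138 136 135 124 113 98 82 81 74 76 71 65 67 77 92 100 104 105 107 109 108 103 104 96 92 85
178 42 44 62 88 103 111 100 94 86 82 75 73 70 67 65 71 89 101 105 106 105 106 105 109 106 106 97 88
180 26 35 48 59 84 86 95 85 84 81 75 71 62 68 67 82 91 101 107 111 114 112 108 109 110 112 105 101
182 106 94 90 82 85 87 85 82 77 73 78 69 62 62 76 90 95 108 108 110 115 110 111 111 110 110 109 103
```

```bash
python3 -m handwheel '[{"dx":0,"dy":-0.004,"dz":-0.006,"spin":0,"gripper":12},{"dx":0,"dy":0,"dz":0,"spin":0,"gripper":12},{"dx":0,"dy":0,"dz":0,"spin":0,"gripper":12}]'
python3 - <<'E'
from h import *
b,s=snap('scene','s10');im,_=snap('wrist','w15');print(s['tool_pos'])
def cen(g,c):
    col=g[160:190,c].astype(float);bgv=148;th=115;k=np.flatnonzero(col<th)
    k=k[(k>5)];r=np.split(k,np.flatnonzero(np.diff(k)>1)+1)[0];a,z=r[0],r[-1]
    t=a-1+(col[a-1]-th)/(col[a-1]-col[a]);q=z+(th-col[z])/(col[z+1]-col[z]);return 160+t,160+q
for p in('s0','s9','s10'):
    g=cv2.GaussianBlur(cv2.cvtColor(load(p)[0]['frame'],cv2.COLOR_RGB2GRAY),(3,1),0)
    print(p,[tuple(np.round(cen(g,c)+((sum(cen(g,c))/2),),1)) for c in(167,168,169,170,171,172)])
# wrist: hex widths along rows
h=cv2.cvtColor(im['frame'],cv2.COLOR_RGB2HSV);m=255-cv2.inRange(h,(40,60,0),(95,255,255))
for r in range(60,280,8):
    q=np.flatnonzero(m[r]);rr=np.split(q,np.flatnonzero(np.diff(q)>2)+1);k=min(rr,key=lambda a:abs(a.mean()-256) if len(a) else 999);print(r,k[0] if len(k) else 0,k[-1] if len(k) else 0,end=' | ')
E
```

```text
clock: 21.15
tool_pos: [0.4707, 0.0291, 0.1195]
eef_rot: [180.0, 0.0, 99.1]
contact_force: [-0.7, 0.2, -3.0]
width: 0.023
gripper_force: 67.9
[0.47070163 0.02913032 0.11950928]
s0 [(np.float64(170.6), np.float64(183.6), np.float64(177.1)), (np.float64(170.2), np.float64(183.4), np.float64(176.8)), (np.float64(169.9), np.float64(183.0), np.float64(176.4)), (np.float64(169.6), np.float64(182.7), np.float64(176.1)), (np.float64(169.3), np.float64(182.4), np.float64(175.8)), (np.float64(169.0), np.float64(182.1), np.float64(175.6))]
s9 [(np.float64(173.5), np.float64(180.6), np.float64(177.1)), (np.float64(173.3), np.float64(181.6), np.float64(177.4)), (np.float64(173.0), np.float64(181.9), np.float64(177.5)), (np.float64(173.0), np.float64(181.9), np.float64(177.5)), (np.float64(173.0), np.float64(181.7), np.float64(177.4)), (np.float64(172.9), np.float64(181.4), np.float64(177.2))]
s10 [(np.float64(172.0), np.float64(180.1), np.float64(176.0)), (np.float64(171.8), np.float64(180.8), np.float64(176.3)), (np.float64(171.8), np.float64(180.9), np.float64(176.3)), (np.float64(171.9), np.float64(180.7), np.float64(176.3)), (np.float64(172.0), np.float64(180.4), np.float64(176.2)), (np.float64(171.6), np.float64(180.1), np.float64(175.9))]
60 260 261 | 68 259 260 | 76 258 258 | 84 257 257 | 92 256 256 | 100 254 255 | 108 251 260 | 116 252 252 | 124 212 298 | 132 210 301 | 140 210 300 | 148 211 300 | 156 211 300 | 164 211 300 | 172 215 297 | 180 224 287 | 188 225 285 | 196 225 285 | 204 226 285 | 212 226 285 | 220 226 285 | 228 227 284 | 236 227 284 | 244 215 296 | 252 205 306 | 260 193 312 | 268 196 315 | 276 193 318 |
```

The plug's silhouette now lies on the line the blank had when it was locked (within 0.3 px). Push in gently.

```bash
python3 -m handwheel '[{"dx":-0.03,"dy":0,"dz":0,"spin":0,"gripper":12},{"dx":-0.03,"dy":0,"dz":0,"spin":0,"gripper":12},{"dx":0,"dy":0,"dz":0,"spin":0,"gripper":12}]' 80
python3 -m handwheel '[{"dx":-0.02,"dy":0,"dz":0,"spin":0,"gripper":12},{"dx":-0.02,"dy":0,"dz":0,"spin":0,"gripper":12},{"dx":0,"dy":0,"dz":0,"spin":0,"gripper":12}]' 80
```

```text
clock: 21.55
tool_pos: [0.4739, 0.0096, 0.1195]
eef_rot: [180.0, 0.0, 98.9]
contact_force: [-0.5, 0.6, -1.7]
width: 0.0226
gripper_force: 78.2
clock: 21.85
tool_pos: [0.4754, -0.0018, 0.1194]
eef_rot: [-180.0, 0.0, 99.0]
contact_force: [-0.0, -0.4, -3.7]
width: 0.0224
gripper_force: 78.3
```

```bash
python3 -m handwheel '[{"dx":-0.02,"dy":0,"dz":0,"spin":0,"gripper":12},{"dx":-0.015,"dy":0,"dz":0,"spin":0,"gripper":12},{"dx":0,"dy":0,"dz":0,"spin":0,"gripper":12}]' 80
python3 -m handwheel '[{"dx":-0.015,"dy":0,"dz":0,"spin":0,"gripper":12},{"dx":-0.01,"dy":0,"dz":0,"spin":0,"gripper":12},{"dx":0,"dy":0,"dz":0,"spin":0,"gripper":12}]' 80
```

```text
clock: 22.15
tool_pos: [0.477, -0.0119, 0.1194]
eef_rot: [-180.0, 0.0, 99.0]
contact_force: [-0.1, -0.8, -3.5]
width: 0.0227
gripper_force: 78.2
clock: 22.45
tool_pos: [0.4769, -0.0156, 0.119]
eef_rot: [-180.0, -0.4, 99.2]
contact_force: [-1.1, 8.7, -2.2]
width: 0.0225
gripper_force: 78.4
```

```bash
python3 -m handwheel '[{"dx":-0.012,"dy":0,"dz":0,"spin":0,"gripper":12},{"dx":-0.006,"dy":0,"dz":0,"spin":0,"gripper":12},{"dx":0,"dy":0,"dz":0,"spin":0,"gripper":12}]' 100
python3 -m handwheel '[{"dx":-0.006,"dy":0,"dz":0,"spin":0,"gripper":12},{"dx":0,"dy":0,"dz":0,"spin":0,"gripper":12},{"dx":0,"dy":0,"dz":0,"spin":0,"gripper":12}]' 100
python3 - <<'E'
from br import *
im,s=snap('scene','s11');h=cv2.cvtColor(im['frame'],cv2.COLOR_RGB2HSV)
g=cv2.cvtColor(im['frame'],cv2.COLOR_RGB2GRAY)
for r in range(172,196,3):print(r,*g[r,132:176:2])
E
```

```text
clock: 22.75
tool_pos: [0.478, -0.0214, 0.119]
eef_rot: [-180.0, -0.3, 99.1]
contact_force: [-1.3, 8.6, -2.6]
width: 0.0217
gripper_force: 96.2
clock: 23.05
tool_pos: [0.4783, -0.0232, 0.119]
eef_rot: [-180.0, -0.3, 99.1]
contact_force: [-1.1, 8.2, -2.0]
width: 0.0217
gripper_force: 96.2
172 153 151 156 153 155 151 150 151 142 145 144 137 116 178 213 208 204 204 197 189 132 73
175 153 153 151 151 144 128 130 105 89 96 82 82 83 100 141 154 135 124 117 125 121 75
178 136 117 84 69 47 45 52 79 88 87 85 75 72 71 85 95 96 96 94 94 93 83
181 78 48 42 51 55 53 57 66 82 78 79 75 69 65 71 92 95 97 94 91 88 94
184 87 76 57 56 61 59 54 53 68 71 78 70 68 61 65 81 87 81 69 76 129 118
187 70 72 60 56 54 50 48 51 52 70 63 66 57 64 85 69 72 77 96 96 86 96
190 67 69 62 55 46 47 44 39 36 54 57 67 128 143 145 116 95 83 83 81 81 85
193 68 65 56 42 31 31 43 65 90 127 138 145 149 138 106 85 81 81 74 81 80 78
```

```bash
python3 -m handwheel '[{"dx":-0.007,"dy":0,"dz":0,"spin":0,"gripper":12},{"dx":0,"dy":0,"dz":0,"spin":0,"gripper":12}]' 100
python3 -m handwheel '[{"dx":-0.007,"dy":0,"dz":0,"spin":0,"gripper":12},{"dx":0,"dy":0,"dz":0,"spin":0,"gripper":12}]' 100
python3 -m handwheel '[{"dx":-0.007,"dy":0,"dz":0,"spin":0,"gripper":12},{"dx":0,"dy":0,"dz":0,"spin":0,"gripper":12}]' 100
```

```text
clock: 23.3
tool_pos: [0.4787, -0.0254, 0.1191]
eef_rot: [-180.0, -0.3, 99.1]
contact_force: [-0.5, 6.0, -1.0]
width: 0.0215
gripper_force: 96.5
clock: 23.5
tool_pos: [0.4791, -0.0276, 0.1191]
eef_rot: [-180.0, -0.3, 99.1]
contact_force: [-1.0, 7.6, -1.9]
width: 0.0218
gripper_force: 96.7
clock: 23.7
tool_pos: [0.479, -0.0278, 0.1191]
eef_rot: [-180.0, -0.5, 99.2]
contact_force: [-0.8, 14.4, -0.0]
width: 0.0217
gripper_force: 97.0
```

```bash
python3 -m handwheel '[{"dx":-0.01,"dy":0,"dz":0,"spin":0,"gripper":12},{"dx":0,"dy":0,"dz":0,"spin":0,"gripper":12},{"dx":0,"dy":0,"dz":0,"spin":0,"gripper":12}]' 100
python3 - <<'E'
from h import *
im,s=snap('scene','s12');print(s['tool_pos'],s['contact_force'])
for p in('s0','s10','s11','s12'):
    f=load(p)[0]['frame'].astype(int)
    # sample saturation along coupler axis line
    out=[]
    for c in range(134,182,2):
        r=int(round(180.9-.33*(c-157))); v=f[r-1:r+4,c].mean(0); out.append(f"{int(v.mean())}/{int(v[0]-v[2])}")
    print(p,*out)
E
```

```text
clock: 24.0
tool_pos: [0.4789, -0.0278, 0.119]
eef_rot: [180.0, -0.8, 99.3]
contact_force: [-2.1, 23.3, 1.5]
width: 0.0217
gripper_force: 97.6
[ 0.47891715 -0.02783635  0.11899186] [-2.12037325 23.25500257  1.52782147]
s0 89/57 78/11 83/8 69/6 71/7 75/6 71/8 74/6 91/10 98/13 95/11 104/37 86/71 98/19 106/14 95/11 73/7 69/7 66/4 71/6 73/8 72/6 81/10 99/12
s10 67/37 62/9 55/5 51/2 51/5 52/5 51/4 65/6 72/8 71/8 72/8 65/30 81/46 142/24 147/23 149/21 121/18 73/8 72/10 74/11 71/10 66/9 66/9 67/9
s11 66/36 60/7 53/4 49/3 50/4 52/5 50/3 61/5 69/8 72/8 69/7 64/31 60/49 72/13 93/11 94/11 91/9 92/11 96/11 99/21 76/18 55/8 25/3 19/1
s12 69/36 69/10 62/7 51/5 53/4 51/3 50/5 50/4 58/7 69/7 71/8 67/23 69/42 93/12 94/11 92/9 92/9 100/14 94/21 74/17 44/5 27/3 26/1 26/2
```

Hard stop at 23 N with the shoulder at the mouth; the sleeve's rim edge has moved forward to its original column (150). Relieve the push, release, rise clear and check.

```bash
python3 -m handwheel '[{"dx":0.012,"dy":0,"dz":0,"spin":0,"gripper":12},{"dx":0.004,"dy":0,"dz":0,"spin":0,"gripper":12},{"dx":0,"dy":0,"dz":0,"spin":0,"gripper":24},{"dx":0,"dy":0,"dz":0,"spin":0,"gripper":35},{"dx":0,"dy":0,"dz":0,"spin":0,"gripper":60}]' 20
python3 -m handwheel '[{"dx":0,"dy":0,"dz":0,"spin":0,"gripper":60},{"dx":0,"dy":0,"dz":-0.1,"spin":0,"gripper":60},{"dx":0,"dy":0,"dz":-0.15,"spin":0,"gripper":60},{"dx":-0.03,"dy":0,"dz":-0.15,"spin":0,"gripper":60},{"dx":0,"dy":0,"dz":0,"spin":0,"gripper":60}]'
python3 -m handwheel '[{"dx":0,"dy":0,"dz":0,"spin":0,"gripper":60},{"dx":0,"dy":0,"dz":0,"spin":0,"gripper":60},{"dx":0,"dy":0,"dz":0,"spin":0,"gripper":60}]'
python3 - <<'E'
from br import *
im,s=brass('w16');b,_=snap('scene','s13')
print([round(float(v)) for v in s['contact_force']])
M=np.array([.4858,-.0645,.14]);u=np.array([.156,-.988,0])
f=b['frame'].astype(int);out=[]
for c in range(134,206,2):
    r=int(round(180.9-.33*(c-157)));v=f[r-1:r+4,c].mean(0);out.append(f"{int(v.mean())}/{int(v[0]-v[2])}")
print(*out)
# wrist view: width profile along axis, top edges; landmarks expected at z=.14
for d in(.005,0,-.02,-.08,-.1):print(d,proj(im,s,M+d*u).round(1),end=' ')
h=cv2.cvtColor(im['frame'],cv2.COLOR_RGB2HSV);m=255-cv2.inRange(h,(40,60,0),(95,255,255))
for r in range(60,240,5):
    q=np.flatnonzero(m[r]);rr=np.split(q,np.flatnonzero(np.diff(q)>2)+1);k=min(rr,key=lambda a:abs(a.mean()-256) if len(a) else 999)
    if len(k):print(r,k[0],k[-1],im['frame'][r,int(k.mean())],end=' | ')
E
```

```text
clock: 24.55
tool_pos: [0.4806, -0.0305, 0.12]
eef_rot: [179.9, 0.1, 99.0]
contact_force: [-0.2, 0.3, -0.3]
width: 0.0484
gripper_force: 0.0
clock: 25.05
tool_pos: [0.4851, -0.0409, 0.2461]
eef_rot: [179.4, 0.3, 99.0]
contact_force: [-0.4, -0.4, -1.1]
width: 0.0601
gripper_force: 0.0
clock: 25.35
tool_pos: [0.4804, -0.0389, 0.238]
eef_rot: [-179.9, -0.1, 99.0]
contact_force: [1.1, -0.1, 0.1]
width: 0.0599
gripper_force: 0.0
[ 0.48044137 -0.03893333  0.23803024] [-1.79853096e+02 -5.43751646e-02  9.90284706e+01]
[239 214  35   9 161] [255.6 218.9] [ 0.4866 -0.0725  0.14  ]
[240 263  28  24 425] [253.6 276.8] [ 0.4931 -0.1283  0.14  ]
[247 301  20  23 394] [256.5 311.6] [ 0.5023 -0.1687  0.14  ]
[1, 0, 0]
90/55 79/13 85/11 68/6 73/6 76/8 70/6 74/7 92/9 100/13 95/10 103/38 86/70 117/19 140/15 139/15 136/14 141/16 136/19 117/36 118/41 111/39 115/41 117/41 113/40 118/41 121/41 114/38 120/40 124/39 119/18 102/10 133/15 140/14 139/14 138/17
0.005 [256.5 214.8] 0 [256.5 209.4] -0.02 [256.5 187.1] -0.08 [256.6 113.8] -0.1 [256.6  87. ] 60 297 297 [ 84 108  89] | 65 251 251 [ 90 111  95] | 70 2
[... 241 characters left out ...]
 115 237 273 [128 126 121] | 120 239 272 [162 155 135] | 125 238 272 [160 153 130] | 130 239 274 [162 155 131] | 135 239 272 [160 153 129] | 140 239 272 [161 153 130] | 145 239 272 [160 152 129] | 150 239 272 [159 152 130] | 155 238 272 [159 152 129] | 160 237 272 [159 152 130] | 165 235 272 [155 150 129] | 170 239 273 [161 154 130] | 175 240 272 [161 153 130] | 180 239 274 [161 153 130] | 185 233 279 [160 160 154] | 190 232 279 [181 178 172] | 195 232 279 [201 198 191] | 200 233 279 [194 190 184] | 205 233 279 [193 190 184] | 210 235 278 [199 198 190] | 215 235 277 [170 166 162] | 220 234 278 [182 138  65] | 225 212 302 [134 137 128] | 230 211 303 [145 147 135] | 235 211 302 [153 155 144] |
```

The sleeve profile matches the first picture pixel for pixel (forward), the trap's hexagon sits against the mouth ring, its axis is in line, and nothing is touched. Hand in.

```bash
python3 -c "
from bench import robot
print(robot.finish_job())"
```

```text
the job is handed in; nothing more can be done
None
```

I handed the job in after about 25 s on the robot clock, with no verdict returned: by my last camera measurements the trap is home in the coupler with the sleeve forward, the blanking plug lies flat in the tray, and the arm never went near the jar, bottle or can.

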